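# Lock off the saw at its interlocked lever bank

## Task

Lock off the saw: throw all three levers of the isolator bank fully over, away from the robot, then slide the locking bar fully home towards the levers and let go. The levers are interlocked and go over only in an order that is not marked and that changes from run to run, so feel each one gently, leave one that is blocked and try another; never press on a lever or the bar with more than about 20 N. Leave the other things on and around the bank where they are.

Things in the scene. Friction and masses are not known exactly. Their poses are not given: they have to be found in the camera images.
- bank: The saw's isolator bank: a grey steel case 180 (x) by 380 (y) by 100 mm high, fixed to the bench, three levers standing out of slots in its top. Origin at the centre of its underside; x points away from its front (levers are thrown along +x), y left, z up. What blocks what is set inside, unseen, and differs from run to run; some order always works. Nothing on it is higher than 190 mm.
- lever_left: The left lever: a 12 mm steel rod with a black ball knob on top, at bank y = 110 mm. Origin on its pivot axis, which runs along the bank's y at bank x = 0, 35 mm above the bench; the ball's centre is 135 mm from it.
- knob_left (a point): Centre of the left lever's black ball knob, 30 mm across; about 157 mm above the bench at both ends of the throw, 170 mm in mid-throw.
- throw_left (a joint): Angle of the left lever, rad: 0 = not thrown, leaning 0.45 towards the front (the robot); 0.9 = fully thrown, leaning 0.45 away: it meets a sprung stop at 0.86, solid at 1.0, and rests at 0.86 or more. Starts below 0.04. Free, it takes 1.5 to 4 N at the knob and stays where left. Blocked, it has about 0.1 of play, then resists springily (10 N by about 0.2, solid by 0.35). It frees others only beyond about 0.8.
- lever_middle: The middle lever: a 12 mm steel rod with a black ball knob on top, at bank y = 30 mm. Origin on its pivot axis, which runs along the bank's y at bank x = 0, 35 mm above the bench; the ball's centre is 135 mm from it.
- knob_middle (a point): Centre of the middle lever's black ball knob, 30 mm across; about 157 mm above the bench at both ends of the throw, 170 mm in mid-throw.
- throw_middle (a joint): Angle of the middle lever, rad: 0 = not thrown, leaning 0.45 towards the front (the robot); 0.9 = fully thrown, leaning 0.45 away: it meets a sprung stop at 0.86, solid at 1.0, and rests at 0.86 or more. Starts below 0.04. Free, it takes 1.5 to 4 N at the knob and stays where left. Blocked, it has about 0.1 of play, then resists springily (10 N by about 0.2, solid by 0.35). It frees others only beyond about 0.8.
- lever_right: The right lever: a 12 mm steel rod with a black ball knob on top, at bank y = -50 mm. Origin on its pivot axis, which runs along the bank's y at bank x = 0, 35 mm above the bench; the ball's centre is 135 mm from it.
- knob_right (a point): Centre of the right lever's black ball knob, 30 mm across; about 157 mm above the bench at both ends of the throw, 170 mm in mid-throw.
- throw_right (a joint): Angle of the right lever, rad: 0 = not thrown, leaning 0.45 towards the front (the robot); 0.9 = fully thrown, leaning 0.45 away: it meets a sprung stop at 0.86, solid at 1.0, and rests at 0.86 or more. Starts below 0.04. Free, it takes 1.5 to 4 N at the knob and stays where left. Blocked, it has about 0.1 of play, then resists springily (10 N by about 0.2, solid by 0.35). It frees others only beyond about 0.8.
- bar_grip (a point): Locking bar's upright grip, at the right front of the case's top: a 20 mm aluminium post with a 28 mm black cap. The point is on its axis, 147 mm above the bench, 22 mm below the top of the cap; with the bar out (0) it is at bank x = -65, y = -165 mm. The flat bar with three broad teeth, one piece with it (body lock_bar), lies on the case, 103 to 109 mm above the bench.
- lock_bar: The whole locking bar, post included, an aluminium piece of 0.25 kg on the case's top; with the bar out its origin is at bank x = 0, y = 0, z = 102 mm, its axes as the bank's.
- bar_travel (a joint): Travel of the locking bar in m along the bank's +y (towards the levers): 0 = out, home is 0.043 and beyond, where it meets a sprung stop (about 2 N per mm, solid at 0.050), each tooth lying behind a thrown lever. It starts within 0.006 of 0. It slides with about 3 to 4 N; a tooth meets the side of any lever not thrown and stops the bar hard after 9 mm of travel.
- split_wood: A split piece of wood, 170 by 45 by 40 mm, lying in front of the bank. Bystander: leave it alone.
- log_disc: A disc sawn from a log, 90 mm across, 35 mm thick, lying in front of the bank. Bystander: leave it alone.
- nut: A dark steel nut, 28 mm across, 12 mm high, lying on top of the bank behind the levers. Bystander: leave it alone.
- collar: A brass collar, 34 mm across, 14 mm high, lying on top of the bank at its right end. Bystander: leave it alone.

How it is judged:
By the outcome, as a careful person would: the job done as asked, in the order asked, and still so for the second after the job is handed in, with the robot touching nothing.
It also fails if it takes over 72 s, if anything falls off the work surface, if the arm or the gripper's body presses on something with over 40 N, if the wrist force passes 120 N, or if a joint passes its speed limit or range.

## Robot

A 6-joint arm with a two-finger parallel gripper is mounted at the origin on the work surface. World frame = base frame: x ahead of the robot, y to its left, z up, the work surface at z = 0. Lengths are in m, angles in degrees, forces in N, time in s.
With the tool pointing down it reaches from about 0.4 to 0.825 m from the base axis. Payload 7 kg.
Tool frame: the origin (TCP) lies midway between the tips of the shut fingers; the grasp point (between the pads) lies 19 mm behind it (r.hold_point_z is the distance from the TCP to the grasp point, in m); x points along the fingers, y is the direction in which the jaws open and shut, and the axes are right-handed (so a half turn about x gives the same grasp; the last joint's range is limited). The gripper opens to 88 mm and grips with 3 to 60 N. Pads are 19 mm wide; open, the fingers measure 130 mm over their backs; the gripper's body (78 mm by 193 mm) begins 47 mm behind the grasp point.
Start: joints at [87.783, 20.546, 0.682, 0, -70.136, -16.507], TCP at [0.217, 0.639, 0.227] pointing down, gripper open.
Joint ranges: [-176.03, 176.03], [-82.01, 121.73], [-58.28, 71.71], [-173.87, 95.51], [-174.79, -0.11], [-173.66, 173.66]. Speed limits (degrees/s): [136.94, 136.94, 172.46, 180, 180, 180].

## Interface

Orientations are given as [roll, pitch, yaw] about the fixed x, y, z axes, in that order (R = Rz(yaw) Ry(pitch) Rx(roll)).
In Python, from plant import r, viewer, order gives the robot as it stands. The module is installed in compiled form; this text tells all that it offers.
- The arm moves only by the shell command python3 -m creep 'ROWS' [FORCE]. ROWS is JSON, a list of rows, each an object of numbers: "ax", "ay", "az": the turn, a rotation vector about the tool's x, y, z in degrees; "tx", "ty", "tz": the shift along the tool's x, y, z in m; "fingers": the finger opening in m, from 0 to 0.0876. A call has 1 to 5 rows; each row is the pose to reach, as a shift and turn from the pose commanded when the call began, along the tool's axes at that moment; what a row does not reach only later rows make up. A row lasts 1/10 s, in which the tool goes at most 50 mm and 8.59 degrees, less where a joint would pass 70% of its speed; a pose out of reach is approached as far as the arm can. A call with a gripper value outside its range is refused whole. The fingers move at their own pace and stop on an object; FORCE is the grip in N (left out, the last holds). Time passes only in rows, so rows that repeat a pose let the fingers close. It gives the time, the measured TCP pose, the force and the opening at its end, in the units of the state.
- r.get_state(): the state, without advancing time (a new reading comes with each control period).
- viewer.capture(name): name is "scene" or "side" or "wrist"; returns a dict with "pixels" (400x640x3 uint8, blue, green, red), "depth" (400x640 float32, m along the optical axis (not along the pixel's ray), 0 where there is no reading), "fx", "fy", "cx", "cy" (pixels), "rvec" (rotation vector, rad) and "tvec" (3), from world to camera coordinates, as OpenCV has them; the wrist camera has in their place "T_tool_cam" (4x4, takes a point from camera to tool coordinates, whose origin is the TCP and whose axes are the tool frame's). Camera axes: x right, y down, z forward; pixel columns grow to the right and rows downward; lengths in m; the calibration is good to about 2 mm. A picture is of the moment at which its call begins: read the wrist's pose just before it.
- order.close_job(): hands the job in, once; it reports no verdict.
The state is a dict: "time_s": time; "joints": joint angles; "qd": joint speeds; "joint_torque": joint torques, N m; "tcp_pos": TCP position; "eef_rot": TCP orientation; "contact_force": force on the tool from outside, world axes, zero at the start; "moment": the same for the moment, N m; "gripper_width": finger opening in m.
Only numpy, scipy, OpenCV 4.12 (cv2) and the standard library are available. Lean on these libraries where they do the work, as an engineer would, in place of code of your own. Each camera call takes 0.05 s, during which the arm holds its last target.

## Working session

There is one attempt and no reset: what is moved stays moved. The work goes in short steps, Python scripts to look and compute and a shell command to move; the robot and the scene stay as the last step left them, time stands still between calls to the robot, and variables do not carry over. Pictures are saved under pics/ and viewed, and the job is handed in when it is done.

```bash
mkdir -p pics; ls; python3 - <<'E'
from plant import r, viewer, order
import cv2
s=r.get_state()
for k,v in s.items(): print(k,v)
print(r.hold_point_z)
for n in ("scene","side","wrist"):
    c=viewer.capture(n); cv2.imwrite(f"pics/{n}0.png",c["pixels"])
    print(n,c["fx"],c["fy"],c["cx"],c["cy"],c.get("rvec"),c.get("tvec"),c.get("T_tool_cam"))
    import numpy as np; np.savez(f"pics/{n}0.npz",**c)
E
```

```text
pics
time_s 0.0
joints [ 8.77823525e+01  2.05903102e+01  6.34241913e-01 -1.88988999e-02
 -7.01337581e+01 -1.65081261e+01]
qd [-0.01460319  0.06117336  0.08486831  0.08177522  0.0719539  -0.05321754]
joint_torque [-2.03026202e-04 -5.82722497e+01  2.93059462e+01  6.99705586e+00
  7.01544690e-03 -1.81405326e-04]
tcp_pos [0.21656442 0.63881974 0.22564276]
eef_rot [  95.32174999   89.90843291 -103.41045988]
contact_force [-0.02759057  0.09375951 -0.78820924]
moment [ 0.01770177 -0.03304931  0.04352075]
gripper_width 0.08769583776162075
0.0188
scene 412.5849582090153 412.5849582090153 320.0236528307349 193.38124670885523 [ 2.13398567  1.61847534 -0.44761648] [-0.1409214  -0.35465548  1.17240717] None
side 502.29383684767816 502.29383684767816 319.53118161088366 206.94586627710484 [ 0.19787605 -2.76654793  1.2826452 ] [0.50461479 0.12036088 0.82189586] None
wrist 281.57371211822937 281.57371211822937 316.54475581240405 201.07629095157185 None None [[-7.58173618e-04 -2.64578474e-01  9.64363861e-01 -1.57670752e-01]
 [ 9.99999707e-01 -9.77082324e-05  7.59383393e-04  4.62660789e-04]
 [-1.06690211e-04  9.64364154e-01  2.64578471e-01 -7.10720404e-02]
 [ 0.00000000e+00  0.00000000e+00  0.00000000e+00  1.00000000e+00]]
```

View pics/scene0.png

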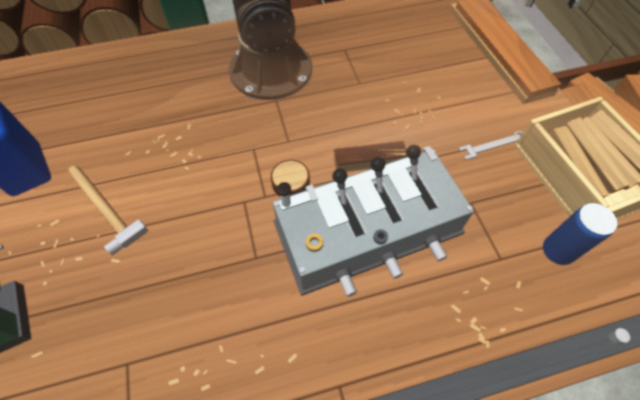

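View pics/side0.png

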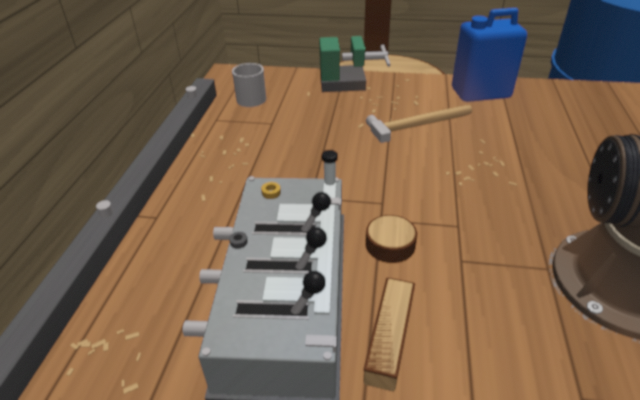

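View pics/wrist0.png

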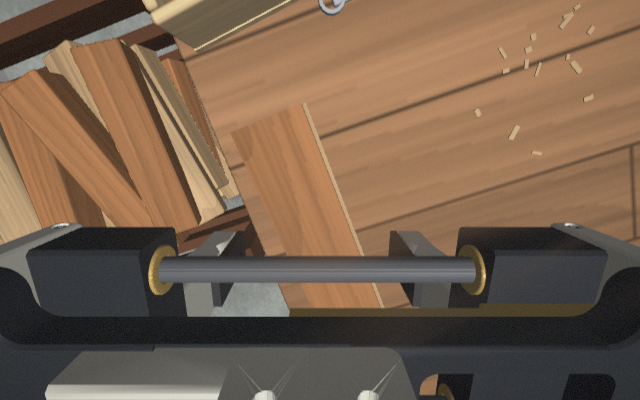

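The scene view shows the bank with the grip cap at (284,189) and knobs at about (340,176), (378,164) and (414,152). The nut is at (380,237), the collar at (314,242), and the disc and wood are in front. The side view shows the same knobs at (321,201), (316,238) and (314,282), with the cap at (330,156). Next I'll measure them.

```bash
cat > h.py <<'E'
import numpy as np, cv2
def cam(c):
    R=cv2.Rodrigues(np.array(c["rvec"]))[0]; t=np.array(c["tvec"]).ravel()
    K=np.array([[c["fx"],0,c["cx"]],[0,c["fy"],c["cy"]],[0,0,1]],float)
    return K,R,t
def onz(c,uv,z):
    K,R,t=cam(c); d=R.T@np.linalg.inv(K)@np.array([*uv,1.]); o=-R.T@t
    return o+d*(z-o[2])/d[2]
def tri(cs,uvs):
    A=[];b=[]
    for c,uv in zip(cs,uvs):
        K,R,t=cam(c); d=R.T@np.linalg.inv(K)@np.array([*uv,1.]); d/=np.linalg.norm(d); o=-R.T@t
        P=np.eye(3)-np.outer(d,d); A.append(P); b.append(P@o)
    A=np.vstack(A);b=np.hstack(b); x=np.linalg.lstsq(A,b,rcond=None)[0]
    return x,np.linalg.norm(A@x-b)
def proj(c,p):
    K,R,t=cam(c); q=K@(R@np.asarray(p,float)+t); return q[:2]/q[2]
def cloud(c):
    K,R,t=cam(c); h,w=c["depth"].shape; u,v=np.meshgrid(np.arange(w),np.arange(h)); d=c["depth"]
    q=np.stack([(u-K[0,2])/K[0,0]*d,(v-K[1,2])/K[1,1]*d,d],-1)
    P=(q-t)@R; P[d==0]=np.nan; return P
def blob(c,guess,rad=14,th=55):
    g=c["pixels"].max(2); m=(g<th).astype(np.uint8)
    n,l,s,ce=cv2.connectedComponentsWithStats(m)
    return m
E
python3 - <<'E'
from h import *
c={n:dict(np.load(f"pics/{n}0.npz")) for n in("scene","side")}
for n,box in (("scene",(260,130,480,300)),("side",(180,140,420,400))):
    x0,y0,x1,y1=box; im=c[n]["pixels"][y0:y1,x0:x1]
    cv2.imwrite(f"pics/{n}_z.png",cv2.resize(im,None,fx=3 if n=="scene" else 2.2,fy=3 if n=="scene" else 2.2,interpolation=cv2.INTER_CUBIC))
# fit bank top plane points
P=cloud(c["scene"]); z=P[...,2]
m=(abs(z-0.1015)<0.004)&(P[...,0]>0.3)&(P[...,0]<0.9)
m=cv2.morphologyEx(m.astype(np.uint8),cv2.MORPH_OPEN,np.ones((3,3)))
n,l,s,ce=cv2.connectedComponentsWithStats(m); i=1+s[1:,4].argmax(); 
q=P[l==i][:,:2].astype(np.float32); print(len(q),cv2.minAreaRect(q))
for n in c:
  g=c[n]["pixels"].max(2).astype(int)
  guess={"scene":[(284,188),(340,176),(378,164),(414,152)],"side":[(330,156),(321,201),(316,238),(314,282)]}[n]
  c[n]["uv"]=[]
  for u,v in guess:
    rr=9 if n=="scene" else 14
    sub=g[v-rr:v+rr+1,u-rr:u+rr+1]; ys,xs=np.nonzero(sub<45)
    c[n]["uv"].append((u-rr+xs.mean(),v-rr+ys.mean())); print(n,c[n]["uv"][-1],len(xs),(xs.min(),xs.max(),ys.min(),ys.max()))
for k,zz in enumerate([.16,.157,.157,.157]):
  a=c["scene"]["uv"][k];b=c["side"]["uv"][k]
  print(k,onz(c["scene"],a,zz).round(4),onz(c["side"],b,zz).round(4),tri([c["scene"],c["side"]],[a,b]))
E
```

```text
7467 ((0.5576094388961792, 0.10301704704761505), (0.15665538609027863, 0.36986488103866577), 6.159939765930176)<stdin>:19: RuntimeWarning: Mean of empty slice.
  ret = ret.dtype.type(ret / rcount)
Traceback (most recent call last):
ValueError: zero-size array to reduction operation minimum which has no identity
```

```bash
ls pics
```

```text
scene0.npz
scene0.png
scene_z.png
side0.npz
side0.png
side_z.png
wrist0.npz
wrist0.png
```

```bash
python3 - <<'E'
from h import *
c={n:dict(np.load(f"pics/{n}0.npz")) for n in("scene","side")}
for n in c:
  g=c[n]["pixels"].max(2).astype(int)
  guess={"scene":[(284,188),(340,176),(378,164),(414,152)],"side":[(330,156),(321,201),(316,238),(314,282)]}[n]
  c[n]["uv"]=[]
  for u,v in guess:
    rr=9 if n=="scene" else 13
    sub=g[v-rr:v+rr+1,u-rr:u+rr+1]; m=(sub<75).astype(np.uint8)
    k,l,s,ce=cv2.connectedComponentsWithStats(m); i=1+s[1:,4].argmax(); 
    c[n]["uv"].append(tuple(ce[i]+[u-rr,v-rr])); print(n,c[n]["uv"][-1],s[i],sub.min())
for k,zz in enumerate([.16,.157,.157,.157]):
  a=c["scene"]["uv"][k];b=c["side"]["uv"][k]
  print(k,onz(c["scene"],a,zz).round(4),onz(c["side"],b,zz).round(4),tri([c["scene"],c["side"]],[a,b]))
P=cloud(c["side"])
m=(abs(P[...,2]-0.1005)<0.004)&(P[...,0]>0.3)&(P[...,0]<0.9)
m=cv2.morphologyEx(m.astype(np.uint8),cv2.MORPH_OPEN,np.ones((3,3)))
n,l,s,ce=cv2.connectedComponentsWithStats(m); i=1+s[1:,4].argmax(); 
q=P[l==i][:,:2].astype(np.float32); print(len(q),cv2.minAreaRect(q))
E
```

```text
scene (np.float64(283.49668874172187), np.float64(189.63576158940398)) [  0   4  19  13 151] 49
scene (np.float64(339.82278481012656), np.float64(176.0)) [  3   1  12  18 158] 47
scene (np.float64(377.48809523809524), np.float64(164.24404761904762)) [  2   2  14  17 168] 46
scene (np.float64(413.35714285714283), np.float64(154.0625)) [  2   5  13  14 112] 51
side (np.float64(329.0125), np.float64(156.3875)) [  5   8  15  12 160] 18
side (np.float64(319.7728813559322), np.float64(202.78983050847458)) [  4   5  19  22 295] 16
side (np.float64(314.5567567567568), np.float64(238.3783783783784)) [  3   0  20  27 370] 17
side (np.float64(312.44470588235293), np.float64(282.74117647058824)) [  1   0  23  27 425] 17
0 [ 0.5013 -0.0653  0.16  ] [ 0.5011 -0.0646  0.16  ] (array([ 0.50112869, -0.06522634,  0.15962671]), np.float64(6.523670584970243e-05))
1 [0.4988 0.0468 0.157 ] [0.4985 0.0529 0.157 ] (array([0.49820843, 0.04797032, 0.15387294]), np.float64(0.0018685528207484875))
2 [0.4924 0.1262 0.157 ] [0.4939 0.1293 0.157 ] (array([0.49311917, 0.12707156, 0.15595676]), np.float64(0.0019685914748843385))
3 [0.4884 0.2035 0.157 ] [0.4837 0.2086 0.157 ] (array([0.48497786, 0.20534064, 0.15264693]), np.float64(0.0009035442943079384))
14604 ((0.5492110848426819, 0.1029248908162117), (0.16975603997707367, 0.3711068630218506), 5.710299015045166)
```

View pics/scene_z.png

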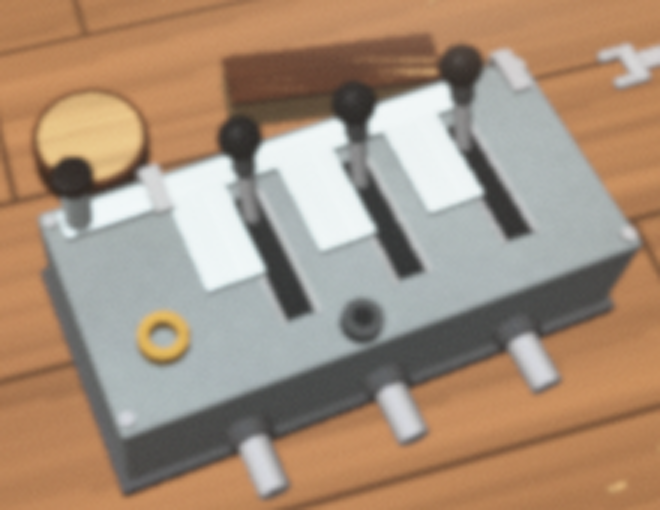

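View pics/side_z.png

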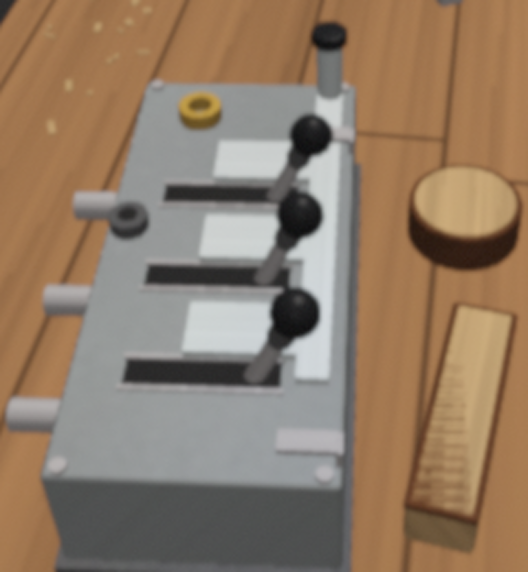

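```bash
cat > fit.py <<'E'
from h import *
from scipy.optimize import least_squares
c={n:dict(np.load(f"pics/{n}0.npz")) for n in("scene","side")}
S=[(413.7,152),(378,164.7),(339.7,175.7)];D=[(314.5,282.3),(316.4,237.3),(321.4,200.9)]
cap=[(283.7,189.3),(329.5,156.8)]
def W(p,b): 
    a=p[2]; return np.array([p[0]+b[0]*np.cos(a)-b[1]*np.sin(a),p[1]+b[0]*np.sin(a)+b[1]*np.cos(a),b[2]])
def res(p):
    e=[]
    for i,y in enumerate((.11,.03,-.05)):
        b=(.135*np.sin(-.45+p[4]),y,.035+.135*np.cos(-.45+p[4]))
        e+=list(proj(c["scene"],W(p,b))-S[i])+list(proj(c["side"],W(p,b))-D[i])
    b=(-.065,-.165+p[3],.160)
    e+=list(proj(c["scene"],W(p,b))-cap[0])+list(proj(c["side"],W(p,b))-cap[1])
    return np.r_[e,(p[3]-.003)/.003,(p[4]-.02)/.02]
if __name__=="__main__":
    o=least_squares(res,[.55,.103,.1,.003,.02]); p=o.x
    print(p.round(4),np.degrees(p[2])); print(o.fun.round(1))
    for y in (.11,.03,-.05): print("knob",W(p,(.135*np.sin(-.45),y,.1566)).round(4), "piv",W(p,(0,y,.035)).round(4))
    print("grip",W(p,(-.065,-.165+p[3],.147)).round(4)); np.save("bank.npy",p)
    for q in ((.09,.19,.1),(.09,-.19,.1),(-.09,-.19,.1)):
        print(q,[proj(c[n],W(p,q)).round(1) for n in c])
E
python3 fit.py
```

```text
[0.5506 0.1026 0.0923 0.0032 0.0079] 5.289916894074571
[ 0.2 -0.4 -1.2 -0.6 -0.4 -1.4  1.   0.2  0.3 -0.3 -0.5 -0.4  0.2 -0.
 -0.3 -0.3  0.1 -0.6]
knob [0.482  0.2068 0.1566] piv [0.5404 0.2122 0.035 ]
knob [0.4893 0.1271 0.1566] piv [0.5478 0.1325 0.035 ]
knob [0.4967 0.0474 0.1566] piv [0.5552 0.0529 0.035 ]
grip [ 0.5008 -0.0644  0.147 ]
(0.09, 0.19, 0.1) [array([478.8, 213.2]), array([189.5, 358.8])]
(0.09, -0.19, 0.1) [array([298.5, 279.1]), array([244.1, 173.9])]
(-0.09, -0.19, 0.1) [array([269. , 199.1]), array([344.4, 175.7])]
```

```bash
cat > st.py <<'E'
from h import *
from scipy.spatial.transform import Rotation as Rn
from plant import r
import sys
p=np.load("bank.npy")
s=r.get_state(); R=Rn.from_euler("xyz",s["eef_rot"],degrees=True).as_matrix()
a=p[2]; B=np.array([[np.cos(a),-np.sin(a),0],[np.sin(a),np.cos(a),0],[0,0,1]])
def toolstep(target_bank): # bank coords target TCP -> tool shift
    w=B@np.array([*target_bank[:2],0])+[p[0],p[1],target_bank[2]]
    return R.T@(w-s["tcp_pos"])
if __name__=="__main__":
    b=B.T@(s["tcp_pos"]-[p[0],p[1],0])
    print("t",round(s["time_s"],2),"w",s["tcp_pos"].round(4) if hasattr(s["tcp_pos"],"round") else s["tcp_pos"],"bank",(b*1000).round(1),"F_bank",(B.T@np.array(s["contact_force"])).round(2),"w",round(s["gripper_width"],4))
    print("R bank cols tool x,y,z\n",(B.T@R).round(3))
    if len(sys.argv)>3:
        print("step",toolstep([float(v)/1000 for v in sys.argv[1:4]]).round(4))
        # rotation to bring tool y to +bank y (or -)
        for sg in (1,-1):
            Rt=B@np.array([[0,0,-sg*-1*1.0],[0,sg,0],[-1,0,0]]).astype(float)
            Rt[:,2]=np.cross(Rt[:,0],Rt[:,1])
            print("rot",sg,np.degrees(Rn.from_matrix(R.T@Rt).as_rotvec()).round(2), "j6",s["joints"][5])
E
python3 st.py -120 -50 260
```

```text
t 0.15 w [0.2166 0.6389 0.2259] bank [-283.1  564.8  225.9] F_bank [-0.55  0.47 -0.65] w 0.0872
R bank cols tool x,y,z
 [[-0.    -0.407 -0.913]
 [-0.001 -0.913  0.407]
 [-1.     0.001 -0.   ]]
step [-0.0335  0.4952 -0.3992]
rot 1 [ 1.5598e+02 -1.0000e-01 -1.0000e-02] j6 -16.507617685389956
rot -1 [-2.402e+01  1.000e-02 -7.000e-02] j6 -16.507617685389956
```

```bash
python3 st.py -115 110 260 | tail -4; python3 -m creep '[{"ax":-8,"tx":-0.03,"fingers":0},{"ax":-16,"tx":-0.03,"fingers":0},{"ax":-24,"tx":-0.03,"fingers":0},{"ax":-24,"tx":-0.03,"fingers":0},{"ax":-24,"tx":-0.03,"fingers":0}]' 20; python3 st.py -115 110 260
```

```text
[-1.     0.001 -0.   ]]
step [-0.0337  0.347  -0.3387]
rot 1 [ 1.5598e+02 -1.0000e-01 -1.0000e-02] j6 -16.507617685389956
rot -1 [-2.402e+01  1.000e-02 -7.000e-02] j6 -16.507617685389956
t 0.15 w [0.2166 0.6389 0.2259] bank [-283.1  564.8  225.9] F_bank [-0.55  0.47 -0.65] w 0.0872
R bank cols tool x,y,z
 [[-0.    -0.407 -0.913]
 [-0.001 -0.913  0.407]
 [-1.     0.001 -0.   ]]
step [-0.0337  0.347  -0.3387]
rot 1 [ 1.5598e+02 -1.0000e-01 -1.0000e-02] j6 -16.507617685389956
rot -1 [-2.402e+01  1.000e-02 -7.000e-02] j6 -16.507617685389956invalid input
```

```bash
python3 -m creep '[{"ax":-8,"ay":0,"az":0,"tx":-0.03,"ty":0,"tz":0,"fingers":0.001},{"ax":-16,"ay":0,"az":0,"tx":-0.03,"ty":0,"tz":0,"fingers":0.001},{"ax":-24,"ay":0,"az":0,"tx":-0.03,"ty":0,"tz":0,"fingers":0.001}]' 20; python3 st.py -115 110 260
```

```text
time_s: 0.45
tcp_pos: [0.2167, 0.6396, 0.2574]
eef_rot: [-95.4, 89.9, 90.2]
contact_force: [-0.3, 0.3, -0.9]
gripper_width: 0.0693
t 0.45 w [0.2167 0.6396 0.2574] bank [-282.9  565.4  257.4] F_bank [-0.28  0.37 -0.95] w 0.0693
R bank cols tool x,y,z
 [[ 0.     0.005 -1.   ]
 [ 0.001 -1.    -0.005]
 [-1.    -0.001 -0.   ]]
step [-0.0032  0.4563 -0.1654]
rot 1 [-1.7969e+02 -1.2000e-01 -1.0000e-02] j6 7.823472745764029
rot -1 [ 0.31 -0.01  0.08] j6 7.823472745764029
```

```bash
python3 -m creep '[{"ax":0,"ay":0,"az":0,"tx":0,"ty":0.045,"tz":-0.016,"fingers":0.0},{"ax":0,"ay":0,"az":0,"tx":0,"ty":0.09,"tz":-0.032,"fingers":0.0},{"ax":0,"ay":0,"az":0,"tx":0,"ty":0.135,"tz":-0.048,"fingers":0.0},{"ax":0,"ay":0,"az":0,"tx":0,"ty":0.18,"tz":-0.064,"fingers":0.0},{"ax":0,"ay":0,"az":0,"tx":0,"ty":0.225,"tz":-0.08,"fingers":0.0}]'; python3 st.py -115 110 240
```

```text
time_s: 0.95
tcp_pos: [0.3174, 0.4206, 0.2564]
eef_rot: [57.6, 90.0, -117.1]
contact_force: [0.7, 0.2, 1.1]
gripper_width: 0.0293
t 0.95 w [0.3174 0.4206 0.2564] bank [-202.9  338.1  256.4] F_bank [0.76 0.17 1.08] w 0.0293
R bank cols tool x,y,z
 [[-0.  0. -1.]
 [-0. -1. -0.]
 [-1.  0.  0.]]
step [ 0.0164  0.2281 -0.0878]
rot 1 [-1.7999e+02  2.0000e-02  1.0000e-02] j6 20.99358936725687
rot -1 [ 0.01  0.01 -0.01] j6 20.99358936725687
```

```bash
python3 -m creep '[{"ax":0,"ay":0,"az":0,"tx":0,"ty":0.045,"tz":-0.016,"fingers":0.0},{"ax":0,"ay":0,"az":0,"tx":0,"ty":0.09,"tz":-0.032,"fingers":0.0},{"ax":0,"ay":0,"az":0,"tx":0,"ty":0.135,"tz":-0.048,"fingers":0.0},{"ax":0,"ay":0,"az":0,"tx":0,"ty":0.18,"tz":-0.064,"fingers":0.0},{"ax":0,"ay":0,"az":0,"tx":0,"ty":0.225,"tz":-0.08,"fingers":0.0}]'; python3 st.py -115 110 150
```

```text
time_s: 1.45
tcp_pos: [0.4176, 0.204, 0.2568]
eef_rot: [-130.8, 90.0, 54.5]
contact_force: [1.5, 0.6, -0.2]
gripper_width: 0.0005
t 1.45 w [0.4176 0.204  0.2568] bank [-123.   113.2  256.8] F_bank [ 1.52  0.42 -0.18] w 0.0005
R bank cols tool x,y,z
 [[ 0.  0. -1.]
 [ 0. -1. -0.]
 [-1. -0. -0.]]
step [ 0.1068  0.0032 -0.008 ]
rot 1 [-1.7998e+02 -4.0000e-02 -3.0000e-02] j6 44.90138785636267
rot -1 [ 0.02 -0.02  0.02] j6 44.90138785636267
```

```bash
python3 -m creep '[{"ax":0,"ay":0,"az":0,"tx":0.045,"ty":0.003,"tz":-0.004,"fingers":0.0},{"ax":0,"ay":0,"az":0,"tx":0.09,"ty":0.003,"tz":-0.004,"fingers":0.0},{"ax":0,"ay":0,"az":0,"tx":0.106,"ty":0.003,"tz":-0.004,"fingers":0.0},{"ax":0,"ay":0,"az":0,"tx":0.106,"ty":0.003,"tz":-0.004,"fingers":0.0}]'; python3 st.py -90 110 150; python3 - <<'E'
from plant import viewer
import cv2
c=viewer.capture("side"); cv2.imwrite("pics/side1.png",c["pixels"])
c=viewer.capture("wrist"); cv2.imwrite("pics/wrist1.png",c["pixels"])
E
```

```text
time_s: 1.85
tcp_pos: [0.4203, 0.2016, 0.1481]
eef_rot: [38.9, 89.7, -135.9]
contact_force: [0.1, 0.5, 0.8]
gripper_width: 0.0006
t 1.85 w [0.4203 0.2016 0.1481] bank [-120.6  110.5  148.1] F_bank [0.16 0.46 0.84] w 0.0006
R bank cols tool x,y,z
 [[-0.004 -0.001 -1.   ]
 [-0.003 -1.     0.001]
 [-1.     0.003  0.004]]
step [-0.0021  0.0005 -0.0306]
rot 1 [179.93  -0.31  -0.38] j6 45.350170388778366
rot -1 [-0.07  0.24 -0.2 ] j6 45.350170388778366
```

View pics/side1.png

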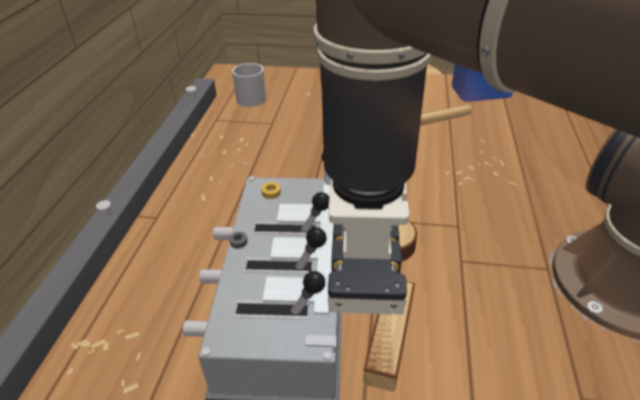

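View pics/wrist1.png

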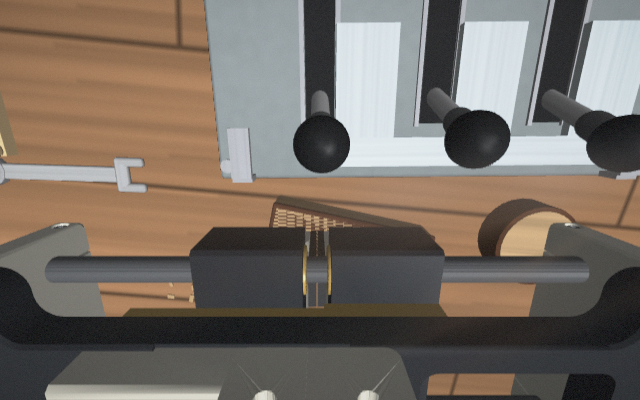

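The side view shows the gripper in front of the left knob, which is at (314,282). The wrist view shows that knob at (321,143), lined up with the shut fingers at (316,265). Now I'll feel the left lever.

```bash
python3 -m creep '[{"ax":0,"ay":0,"az":0,"tx":0,"ty":0,"tz":-0.015,"fingers":0.0},{"ax":0,"ay":0,"az":0,"tx":0,"ty":0,"tz":-0.025,"fingers":0.0},{"ax":0,"ay":0,"az":0,"tx":0,"ty":0,"tz":-0.03,"fingers":0.0},{"ax":0,"ay":0,"az":0,"tx":0,"ty":0,"tz":-0.035,"fingers":0.0},{"ax":0,"ay":0,"az":0,"tx":0,"ty":0,"tz":-0.035,"fingers":0.0}]'; python3 st.py -90 110 150 | head -1;  python3 -m creep '[{"ax":0,"ay":0,"az":0,"tx":0,"ty":0,"tz":-0.004,"fingers":0.0},{"ax":0,"ay":0,"az":0,"tx":0,"ty":0,"tz":-0.008,"fingers":0.0},{"ax":0,"ay":0,"az":0,"tx":0,"ty":0,"tz":-0.008,"fingers":0.0}]'; python3 st.py -90 110 150|head -1; python3 -m creep '[{"ax":0,"ay":0,"az":0,"tx":0,"ty":0,"tz":-0.004,"fingers":0.0},{"ax":0,"ay":0,"az":0,"tx":0,"ty":0,"tz":-0.008,"fingers":0.0},{"ax":0,"ay":0,"az":0,"tx":0,"ty":0,"tz":-0.008,"fingers":0.0}]'; python3 st.py -90 110 150|head -1
```

```text
time_s: 2.45
tcp_pos: [0.4569, 0.2064, 0.1505]
eef_rot: [32.0, 90.0, -142.7]
contact_force: [-0.1, -0.5, 0.4]
gripper_width: 0.0008
t 2.45 w [0.4569 0.2064 0.1505] bank [-83.7 111.9 150.5] F_bank [-0.18 -0.53  0.38] w 0.0008
time_s: 2.75
tcp_pos: [0.4646, 0.207, 0.1505]
eef_rot: [53.5, 90.0, -121.2]
contact_force: [-2.2, -1.3, 1.8]
gripper_width: 0.0005
t 2.75 w [0.4646 0.207  0.1505] bank [-76.  111.8 150.5] F_bank [-2.3  -1.07  1.78] w 0.0005
time_s: 3.05
tcp_pos: [0.4726, 0.2078, 0.1505]
eef_rot: [39.1, 90.0, -135.6]
contact_force: [-3.7, -0.8, 2.2]
gripper_width: 0.0006
t 3.05 w [0.4726 0.2078 0.1505] bank [-67.9 111.9 150.5] F_bank [-3.76 -0.41  2.22] w 0.0006
```

```bash
python3 -m creep '[{"ax":0,"ay":0,"az":0,"tx":0,"ty":0,"tz":-0.003,"fingers":0.0},{"ax":0,"ay":0,"az":0,"tx":0,"ty":0,"tz":-0.006,"fingers":0.0},{"ax":0,"ay":0,"az":0,"tx":0,"ty":0,"tz":-0.006,"fingers":0.0}]'; python3 st.py -90 110 150|head -1
```

```text
time_s: 3.35
tcp_pos: [0.4779, 0.208, 0.1504]
eef_rot: [30.1, 89.9, -144.6]
contact_force: [-5.8, -2.1, 4.9]
gripper_width: 0.0004
t 3.35 w [0.4779 0.208  0.1504] bank [-62.6 111.6 150.4] F_bank [-6.   -1.51  4.85] w 0.0004
```

```bash
python3 -m creep '[{"ax":0,"ay":0,"az":0,"tx":0,"ty":0,"tz":-0.002,"fingers":0.0},{"ax":0,"ay":0,"az":0,"tx":0,"ty":0,"tz":-0.004,"fingers":0.0},{"ax":0,"ay":0,"az":0,"tx":0,"ty":0,"tz":-0.004,"fingers":0.0}]'; python3 st.py -115 110 150|head -1
```

```text
time_s: 3.65
tcp_pos: [0.4814, 0.2081, 0.1504]
eef_rot: [27.3, 89.9, -147.4]
contact_force: [-7.6, -2.9, 7.5]
gripper_width: 0.0003
t 3.65 w [0.4814 0.2081 0.1504] bank [-59.2 111.4 150.4] F_bank [-7.88 -2.15  7.45] w 0.0003
```

Blocked: the force climbs to about 8 N. I'll leave it and try the middle lever.

```bash
python3 -m creep '[{"ax":0,"ay":0,"az":0,"tx":0,"ty":0,"tz":0.03,"fingers":0.0},{"ax":0,"ay":0,"az":0,"tx":0,"ty":0,"tz":0.058,"fingers":0.0},{"ax":0,"ay":0,"az":0,"tx":0,"ty":0.04,"tz":0.058,"fingers":0.0},{"ax":0,"ay":0,"az":0,"tx":0,"ty":0.0815,"tz":0.058,"fingers":0.0},{"ax":0,"ay":0,"az":0,"tx":0,"ty":0.0815,"tz":0.045,"fingers":0.0}]'; python3 st.py -90 30 150 ;  python3 -m creep '[{"ax":0,"ay":0,"az":0,"tx":0,"ty":0,"tz":-0.01,"fingers":0.0},{"ax":0,"ay":0,"az":0,"tx":0,"ty":0,"tz":-0.02,"fingers":0.0},{"ax":0,"ay":0,"az":0,"tx":0,"ty":0,"tz":-0.024,"fingers":0.0},{"ax":0,"ay":0,"az":0,"tx":0,"ty":0,"tz":-0.028,"fingers":0.0},{"ax":0,"ay":0,"az":0,"tx":0,"ty":0,"tz":-0.028,"fingers":0.0}]'; python3 st.py -90 30 150|head -1
```

```text
time_s: 4.15
tcp_pos: [0.4442, 0.121, 0.1509]
eef_rot: [-137.0, 89.9, 48.3]
contact_force: [1.9, 0.9, 0.5]
gripper_width: 0.0004
t 4.15 w [0.4442 0.121  0.1509] bank [-104.2   28.1  150.9] F_bank [1.93 0.72 0.5 ] w 0.0004
R bank cols tool x,y,z
 [[ 0.001 -0.001 -1.   ]
 [ 0.001 -1.     0.001]
 [-1.    -0.001 -0.001]]
step [ 0.0009 -0.0019 -0.0142]
rot 1 [1.7994e+02 7.0000e-02 8.0000e-02] j6 55.38749207750358
rot -1 [-0.06 -0.05  0.05] j6 55.38749207750358
time_s: 4.65
tcp_pos: [0.473, 0.1263, 0.1501]
eef_rot: [34.2, 89.9, -140.5]
contact_force: [-1.7, -0.4, -0.5]
gripper_width: 0.0007
t 4.65 w [0.473  0.1263 0.1501] bank [-75.   30.7 150.1] F_bank [-1.7  -0.25 -0.54] w 0.0007
```

```bash
python3 -m creep '[{"ax":0,"ay":0,"az":0,"tx":0,"ty":0,"tz":-0.004,"fingers":0.0},{"ax":0,"ay":0,"az":0,"tx":0,"ty":0,"tz":-0.008,"fingers":0.0},{"ax":0,"ay":0,"az":0,"tx":0,"ty":0,"tz":-0.008,"fingers":0.0}]'; python3 st.py -90 30 150|head -1
```

```text
time_s: 4.95
tcp_pos: [0.4815, 0.127, 0.1506]
eef_rot: [179.7, 90.0, 5.0]
contact_force: [-2.2, -0.5, 0.8]
gripper_width: 0.0001
t 4.95 w [0.4815 0.127  0.1506] bank [-66.5  30.7 150.6] F_bank [-2.28 -0.26  0.82] w 0.0001
```

```bash
python3 -m creep '[{"ax":0,"ay":0,"az":0,"tx":0,"ty":0,"tz":-0.004,"fingers":0.0},{"ax":0,"ay":0,"az":0,"tx":0,"ty":0,"tz":-0.008,"fingers":0.0},{"ax":0,"ay":0,"az":0,"tx":0,"ty":0,"tz":-0.008,"fingers":0.0}]'; python3 st.py -90 30 150|head -1
```

```text
time_s: 5.25
tcp_pos: [0.4896, 0.1278, 0.1506]
eef_rot: [-170.7, 90.0, 14.6]
contact_force: [-1.1, -1.3, 1.2]
gripper_width: 0.0005
t 5.25 w [0.4896 0.1278 0.1506] bank [-58.4  30.7 150.6] F_bank [-1.19 -1.21  1.2 ] w 0.0005
```

At this depth the left lever gave about 8 N. The middle one gives about 1 to 2 N, so it is free. I'll push it through.

```bash
python3 -m creep '[{"ax":0,"ay":0,"az":0,"tx":0,"ty":0,"tz":-0.008,"fingers":0.0},{"ax":0,"ay":0,"az":0,"tx":0,"ty":0,"tz":-0.016,"fingers":0.0},{"ax":0,"ay":0,"az":0,"tx":0,"ty":0,"tz":-0.024,"fingers":0.0},{"ax":0,"ay":0,"az":0,"tx":0,"ty":0,"tz":-0.032,"fingers":0.0},{"ax":0,"ay":0,"az":0,"tx":0,"ty":0,"tz":-0.04,"fingers":0.0}]'; python3 st.py -90 30 150|head -1
```

```text
time_s: 5.75
tcp_pos: [0.5296, 0.1314, 0.1504]
eef_rot: [3.9, 90.0, -170.9]
contact_force: [-2.4, -0.3, 0.3]
gripper_width: -0.0
t 5.75 w [0.5296 0.1314 0.1504] bank [-18.2  30.6 150.4] F_bank [-2.38 -0.05  0.3 ] w -0.0
```

```bash
python3 -m creep '[{"ax":0,"ay":0,"az":0,"tx":0,"ty":0,"tz":-0.008,"fingers":0.0},{"ax":0,"ay":0,"az":0,"tx":0,"ty":0,"tz":-0.016,"fingers":0.0},{"ax":0,"ay":0,"az":0,"tx":0,"ty":0,"tz":-0.022,"fingers":0.0},{"ax":0,"ay":0,"az":0,"tx":0,"ty":0,"tz":-0.028,"fingers":0.0},{"ax":0,"ay":0,"az":0,"tx":0,"ty":0,"tz":-0.034,"fingers":0.0}]'; python3 st.py 30 30 150|head -1
```

```text
time_s: 6.25
tcp_pos: [0.5627, 0.1343, 0.1502]
eef_rot: [19.4, 90.0, -155.3]
contact_force: [-2.6, 0.3, -1.0]
gripper_width: -0.0
t 6.25 w [0.5627 0.1343 0.1502] bank [ 15.   30.4 150.2] F_bank [-2.55  0.55 -0.98] w -0.0
```

```bash
python3 -m creep '[{"ax":0,"ay":0,"az":0,"tx":0,"ty":0,"tz":-0.004,"fingers":0.0},{"ax":0,"ay":0,"az":0,"tx":0,"ty":0,"tz":-0.008,"fingers":0.0},{"ax":0,"ay":0,"az":0,"tx":0,"ty":0,"tz":-0.008,"fingers":0.0}]'; python3 st.py 30 30 150|head -1;python3 -m creep '[{"ax":0,"ay":0,"az":0,"tx":0,"ty":0,"tz":-0.002,"fingers":0.0},{"ax":0,"ay":0,"az":0,"tx":0,"ty":0,"tz":-0.004,"fingers":0.0},{"ax":0,"ay":0,"az":0,"tx":0,"ty":0,"tz":-0.004,"fingers":0.0}]'; python3 st.py 30 30 150|head -1
```

```text
time_s: 6.55
tcp_pos: [0.5711, 0.1352, 0.1506]
eef_rot: [174.0, 90.0, -0.7]
contact_force: [-0.1, 0.3, -1.5]
gripper_width: 0.0004
t 6.55 w [0.5711 0.1352 0.1506] bank [ 23.5  30.5 150.6] F_bank [-0.1   0.32 -1.46] w 0.0004
time_s: 6.85
tcp_pos: [0.5747, 0.1355, 0.1506]
eef_rot: [179.7, 90.0, 5.0]
contact_force: [-1.2, -0.7, -0.9]
gripper_width: -0.0002
t 6.85 w [0.5747 0.1355 0.1506] bank [ 27.   30.5 150.6] F_bank [-1.24 -0.6  -0.91] w -0.0002
```

```bash
python3 -m creep '[{"ax":0,"ay":0,"az":0,"tx":0,"ty":0,"tz":-0.002,"fingers":0.0},{"ax":0,"ay":0,"az":0,"tx":0,"ty":0,"tz":-0.003,"fingers":0.0},{"ax":0,"ay":0,"az":0,"tx":0,"ty":0,"tz":-0.003,"fingers":0.0}]'; python3 st.py 30 30 150|head -1;python3 -m creep '[{"ax":0,"ay":0,"az":0,"tx":0,"ty":0,"tz":-0.002,"fingers":0.0},{"ax":0,"ay":0,"az":0,"tx":0,"ty":0,"tz":-0.003,"fingers":0.0},{"ax":0,"ay":0,"az":0,"tx":0,"ty":0,"tz":-0.003,"fingers":0.0}]'; python3 st.py 30 30 150|head -1
```

```text
time_s: 7.15
tcp_pos: [0.5773, 0.1357, 0.1504]
eef_rot: [15.9, 90.0, -158.8]
contact_force: [-2.6, -0.3, -1.4]
gripper_width: 0.0004
t 7.15 w [0.5773 0.1357 0.1504] bank [ 29.7  30.5 150.4] F_bank [-2.64 -0.02 -1.43] w 0.0004
time_s: 7.45
tcp_pos: [0.5805, 0.1359, 0.1504]
eef_rot: [36.5, 90.0, -138.3]
contact_force: [-2.9, -1.2, -1.9]
gripper_width: 0.0006
t 7.45 w [0.5805 0.1359 0.1504] bank [ 32.9  30.4 150.4] F_bank [-2.98 -0.89 -1.92] w 0.0006
```

```bash
python3 -m creep '[{"ax":0,"ay":0,"az":0,"tx":0,"ty":0,"tz":-0.002,"fingers":0.0},{"ax":0,"ay":0,"az":0,"tx":0,"ty":0,"tz":-0.003,"fingers":0.0},{"ax":0,"ay":0,"az":0,"tx":0,"ty":0,"tz":-0.003,"fingers":0.0}]'; python3 st.py 30 30 150|head -1; python3 - <<'E'
from plant import viewer
import cv2
c=viewer.capture("side"); cv2.imwrite("pics/side2.png",c["pixels"])
E
```

```text
time_s: 7.75
tcp_pos: [0.5837, 0.1362, 0.1506]
eef_rot: [123.9, 90.0, -50.8]
contact_force: [-4.1, -1.7, -1.1]
gripper_width: 0.0004
t 7.75 w [0.5837 0.1362 0.1506] bank [ 36.1  30.4 150.6] F_bank [-4.19 -1.33 -1.14] w 0.0004
```

View pics/side2.png

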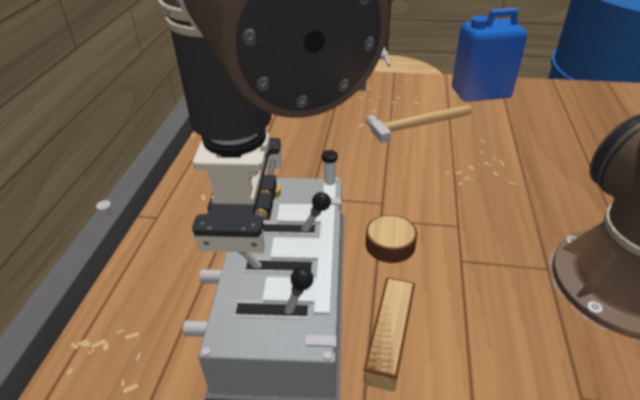

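The side view shows the middle rod at (252,258), leaning away. The left knob at (302,280) is only part way, resting in its play. I'll press the middle lever a little further into its stop.

```bash
python3 -m creep '[{"ax":0,"ay":0,"az":0,"tx":0,"ty":0,"tz":-0.002,"fingers":0.0},{"ax":0,"ay":0,"az":0,"tx":0,"ty":0,"tz":-0.003,"fingers":0.0},{"ax":0,"ay":0,"az":0,"tx":0,"ty":0,"tz":-0.003,"fingers":0.0}]'; python3 st.py 30 30 150|head -1;
```

```text
time_s: 8.1
tcp_pos: [0.5864, 0.1365, 0.1506]
eef_rot: [25.9, 90.0, -148.8]
contact_force: [-4.7, -0.9, -0.8]
gripper_width: 0.0001
t 8.1 w [0.5864 0.1365 0.1506] bank [ 38.8  30.4 150.6] F_bank [-4.76 -0.49 -0.82] w 0.0001
```

```bash
python3 -m creep '[{"ax":0,"ay":0,"az":0,"tx":0,"ty":0,"tz":0.045,"fingers":0.0},{"ax":0,"ay":0,"az":0,"tx":0,"ty":0,"tz":0.09,"fingers":0.0},{"ax":0,"ay":0,"az":0,"tx":0,"ty":0,"tz":0.135,"fingers":0.0},{"ax":0,"ay":0,"az":0,"tx":0,"ty":0,"tz":0.153,"fingers":0.0},{"ax":0,"ay":0,"az":0,"tx":0,"ty":0.03,"tz":0.153,"fingers":0.0}]'; python3 st.py -95 -50 150; python3 - <<'E'
from plant import viewer
import cv2
c=viewer.capture("wrist"); cv2.imwrite("pics/wrist3.png",c["pixels"])
E
```

```text
time_s: 8.6
tcp_pos: [0.4372, 0.0951, 0.1524]
eef_rot: [-152.7, 89.6, 32.9]
contact_force: [1.3, 0.6, 0.1]
gripper_width: 0.0005
t 8.6 w [0.4372 0.0951 0.1524] bank [-113.6    3.   152.4] F_bank [1.33 0.51 0.07] w 0.0005
R bank cols tool x,y,z
 [[ 0.006  0.005 -1.   ]
 [ 0.003 -1.    -0.005]
 [-1.    -0.003 -0.006]]
step [ 0.0024  0.0531 -0.0184]
rot 1 [-179.73   -0.28   -0.54] j6 57.83895994962532
rot -1 [ 0.26 -0.34  0.18] j6 57.83895994962532
```

View pics/wrist3.png

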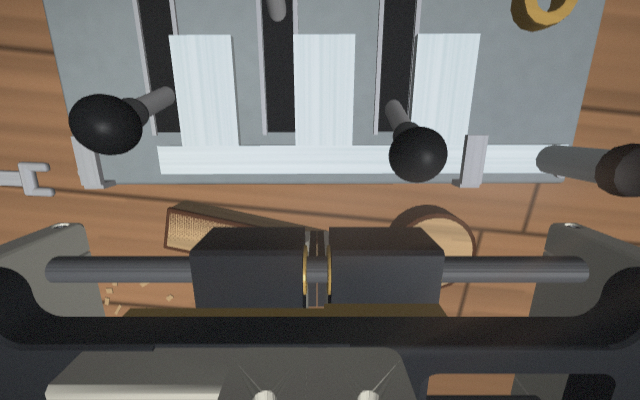

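The wrist view shows the middle lever thrown over, with its rod at (275,8). The right knob is at (417,155), the left at (105,123). Next is the right lever.

```bash
python3 -m creep '[{"ax":0,"ay":0,"az":0,"tx":0.002,"ty":0.04,"tz":0,"fingers":0.0},{"ax":0,"ay":0,"az":0,"tx":0.002,"ty":0.051,"tz":-0.01,"fingers":0.0},{"ax":0,"ay":0,"az":0,"tx":0.002,"ty":0.051,"tz":-0.02,"fingers":0.0},{"ax":0,"ay":0,"az":0,"tx":0.002,"ty":0.051,"tz":-0.03,"fingers":0.0},{"ax":0,"ay":0,"az":0,"tx":0.002,"ty":0.051,"tz":-0.03,"fingers":0.0}]'; python3 st.py -95 -50 150|head -1;  python3 -m creep '[{"ax":0,"ay":0,"az":0,"tx":0,"ty":0,"tz":-0.006,"fingers":0.0},{"ax":0,"ay":0,"az":0,"tx":0,"ty":0,"tz":-0.012,"fingers":0.0},{"ax":0,"ay":0,"az":0,"tx":0,"ty":0,"tz":-0.016,"fingers":0.0},{"ax":0,"ay":0,"az":0,"tx":0,"ty":0,"tz":-0.016,"fingers":0.0}]'; python3 st.py -90 30 150|head -1
```

```text
time_s: 9.15
tcp_pos: [0.4732, 0.0454, 0.1487]
eef_rot: [179.8, 89.9, 5.1]
contact_force: [-1.2, 0.1, 0.2]
gripper_width: 0.0004
t 9.15 w [0.4732 0.0454 0.1487] bank [-82.3 -49.8 148.7] F_bank [-1.19  0.2   0.17] w 0.0004
time_s: 9.55
tcp_pos: [0.4879, 0.0464, 0.1485]
eef_rot: [148.8, 90.0, -25.9]
contact_force: [-0.4, -1.1, 1.1]
gripper_width: 0.0006
t 9.55 w [0.4879 0.0464 0.1485] bank [-67.6 -50.2 148.5] F_bank [-0.55 -1.09  1.12] w 0.0006
```

```bash
python3 -m creep '[{"ax":0,"ay":0,"az":0,"tx":0,"ty":0,"tz":-0.004,"fingers":0.0},{"ax":0,"ay":0,"az":0,"tx":0,"ty":0,"tz":-0.008,"fingers":0.0},{"ax":0,"ay":0,"az":0,"tx":0,"ty":0,"tz":-0.008,"fingers":0.0}]'; python3 st.py -90 30 150|head -1
```

```text
time_s: 9.85
tcp_pos: [0.496, 0.047, 0.1486]
eef_rot: [-175.7, 90.0, 9.6]
contact_force: [-0.8, -1.1, 1.2]
gripper_width: 0.0004
t 9.85 w [0.496  0.047  0.1486] bank [-59.5 -50.4 148.6] F_bank [-0.88 -0.98  1.19] w 0.0004
```

```bash
python3 -m creep '[{"ax":0,"ay":0,"az":0,"tx":0,"ty":0,"tz":-0.004,"fingers":0.0},{"ax":0,"ay":0,"az":0,"tx":0,"ty":0,"tz":-0.008,"fingers":0.0},{"ax":0,"ay":0,"az":0,"tx":0,"ty":0,"tz":-0.008,"fingers":0.0}]'; python3 st.py -90 30 150|head -1
```

```text
time_s: 10.15
tcp_pos: [0.504, 0.0477, 0.1485]
eef_rot: [176.9, 90.0, 2.1]
contact_force: [-0.2, 0.3, 0.9]
gripper_width: 0.0009
t 10.15 w [0.504  0.0477 0.1485] bank [-51.4 -50.4 148.5] F_bank [-0.12  0.33  0.87] w 0.0009
```

```bash
python3 -m creep '[{"ax":0,"ay":0,"az":0,"tx":0,"ty":0,"tz":-0.008,"fingers":0.0},{"ax":0,"ay":0,"az":0,"tx":0,"ty":0,"tz":-0.016,"fingers":0.0},{"ax":0,"ay":0,"az":0,"tx":0,"ty":0,"tz":-0.024,"fingers":0.0},{"ax":0,"ay":0,"az":0,"tx":0,"ty":0,"tz":-0.032,"fingers":0.0}]'; python3 st.py -90 30 150|head -1;  python3 - <<'E'
from plant import viewer
import cv2
c=viewer.capture("side"); cv2.imwrite("pics/side4.png",c["pixels"])
E
```

```text
time_s: 10.55
tcp_pos: [0.5361, 0.0507, 0.1485]
eef_rot: [-175.2, 90.0, 10.0]
contact_force: [-1.3, -0.0, 1.4]
gripper_width: 0.0004
t 10.55 w [0.5361 0.0507 0.1485] bank [-19.2 -50.4 148.5] F_bank [-1.3   0.08  1.45] w 0.0004
```

View pics/side4.png

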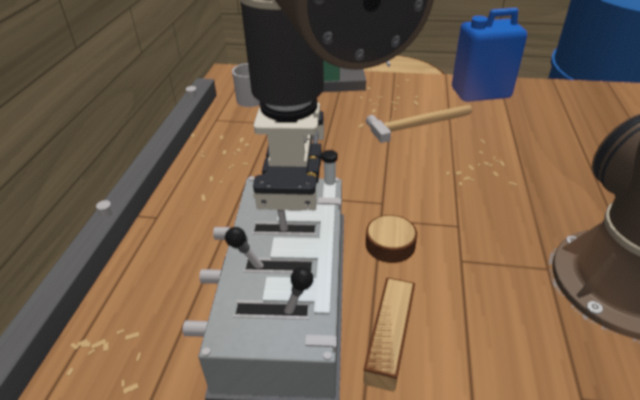

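The right lever is moving freely, with its rod upright at (283,218). The middle one stays thrown at (236,237). I'll carry on.

```bash
python3 -m creep '[{"ax":0,"ay":0,"az":0,"tx":0,"ty":0,"tz":-0.008,"fingers":0.0},{"ax":0,"ay":0,"az":0,"tx":0,"ty":0,"tz":-0.016,"fingers":0.0},{"ax":0,"ay":0,"az":0,"tx":0,"ty":0,"tz":-0.024,"fingers":0.0},{"ax":0,"ay":0,"az":0,"tx":0,"ty":0,"tz":-0.032,"fingers":0.0},{"ax":0,"ay":0,"az":0,"tx":0,"ty":0,"tz":-0.038,"fingers":0.0}]'; python3 st.py -90 30 150|head -1;python3 -m creep '[{"ax":0,"ay":0,"az":0,"tx":0,"ty":0,"tz":-0.003,"fingers":0.0},{"ax":0,"ay":0,"az":0,"tx":0,"ty":0,"tz":-0.006,"fingers":0.0},{"ax":0,"ay":0,"az":0,"tx":0,"ty":0,"tz":-0.009,"fingers":0.0},{"ax":0,"ay":0,"az":0,"tx":0,"ty":0,"tz":-0.009,"fingers":0.0}]'; python3 st.py -90 30 150|head -1
```

```text
time_s: 11.1
tcp_pos: [0.5736, 0.0541, 0.1482]
eef_rot: [15.9, 90.0, -158.8]
contact_force: [-2.3, -0.1, -1.2]
gripper_width: 0.0007
t 11.1 w [0.5736 0.0541 0.1482] bank [ 18.4 -50.5 148.2] F_bank [-2.32  0.15 -1.16] w 0.0007
time_s: 11.5
tcp_pos: [0.5824, 0.0549, 0.1486]
eef_rot: [-179.6, 90.0, 5.6]
contact_force: [-0.9, 0.9, -0.7]
gripper_width: 0.0005
t 11.5 w [0.5824 0.0549 0.1486] bank [ 27.3 -50.4 148.6] F_bank [-0.78  1.   -0.72] w 0.0005
```

```bash
python3 -m creep '[{"ax":0,"ay":0,"az":0,"tx":0,"ty":0,"tz":-0.002,"fingers":0.0},{"ax":0,"ay":0,"az":0,"tx":0,"ty":0,"tz":-0.004,"fingers":0.0},{"ax":0,"ay":0,"az":0,"tx":0,"ty":0,"tz":-0.004,"fingers":0.0}]'; python3 st.py -90 30 150|head -1
```

```text
time_s: 11.8
tcp_pos: [0.5855, 0.0552, 0.1482]
eef_rot: [3.8, 89.9, -170.9]
contact_force: [-3.6, 0.4, -2.7]
gripper_width: 0.0008
t 11.8 w [0.5855 0.0552 0.1482] bank [ 30.4 -50.5 148.2] F_bank [-3.6   0.69 -2.67] w 0.0008
```

```bash
python3 -m creep '[{"ax":0,"ay":0,"az":0,"tx":0,"ty":0,"tz":-0.002,"fingers":0.0},{"ax":0,"ay":0,"az":0,"tx":0,"ty":0,"tz":-0.004,"fingers":0.0},{"ax":0,"ay":0,"az":0,"tx":0,"ty":0,"tz":-0.004,"fingers":0.0}]'; python3 st.py -90 30 150|head -1;python3 -m creep '[{"ax":0,"ay":0,"az":0,"tx":0,"ty":0,"tz":-0.002,"fingers":0.0},{"ax":0,"ay":0,"az":0,"tx":0,"ty":0,"tz":-0.003,"fingers":0.0},{"ax":0,"ay":0,"az":0,"tx":0,"ty":0,"tz":-0.003,"fingers":0.0}]'; python3 st.py -90 30 150|head -1
```

```text
time_s: 12.1
tcp_pos: [0.5889, 0.0554, 0.1476]
eef_rot: [4.6, 89.8, -170.2]
contact_force: [-4.5, -0.1, -4.7]
gripper_width: 0.0004
t 12.1 w [0.5889 0.0554 0.1476] bank [ 33.8 -50.6 147.6] F_bank [-4.49  0.31 -4.7 ] w 0.0004
time_s: 12.4
tcp_pos: [0.5909, 0.0556, 0.1472]
eef_rot: [2.9, 89.7, -171.9]
contact_force: [-7.0, 1.2, -6.0]
gripper_width: 0.0002
t 12.4 w [0.5909 0.0556 0.1472] bank [ 35.9 -50.6 147.2] F_bank [-6.86  1.8  -6.01] w 0.0002
```

```bash
python3 -m creep '[{"ax":0,"ay":0,"az":0,"tx":0,"ty":0,"tz":0.045,"fingers":0.0},{"ax":0,"ay":0,"az":0,"tx":0,"ty":0,"tz":0.09,"fingers":0.0},{"ax":0,"ay":0,"az":0,"tx":0,"ty":0,"tz":0.135,"fingers":0.0},{"ax":0,"ay":0,"az":0,"tx":0,"ty":0,"tz":0.149,"fingers":0.0},{"ax":0,"ay":0,"az":0,"tx":0,"ty":-0.04,"tz":0.149,"fingers":0.0}]'; python3 st.py -95 110 150;python3 -m creep '[{"ax":0,"ay":0,"az":0,"tx":0,"ty":-0.04,"tz":0,"fingers":0.0},{"ax":0,"ay":0,"az":0,"tx":0,"ty":-0.08,"tz":0,"fingers":0.0},{"ax":0,"ay":0,"az":0,"tx":0,"ty":-0.12,"tz":0,"fingers":0.0},{"ax":0,"ay":0,"az":0,"tx":0,"ty":-0.12,"tz":0,"fingers":0.0}]'; python3 st.py -75 110 150;python3 - <<'E'
from plant import viewer
import cv2
c=viewer.capture("side"); cv2.imwrite("pics/side5.png",c["pixels"])
E
```

```text
time_s: 12.9
tcp_pos: [0.4404, 0.0804, 0.15]
eef_rot: [-161.2, 89.8, 24.0]
contact_force: [2.4, 0.8, -0.0]
gripper_width: 0.0003
t 12.9 w [0.4404 0.0804 0.15  ] bank [-111.7  -12.   150. ] F_bank [ 2.5   0.58 -0.02] w 0.0003
R bank cols tool x,y,z
 [[ 0.004 -0.003 -1.   ]
 [ 0.001 -1.     0.003]
 [-1.    -0.001 -0.004]]
step [ 0.0002 -0.122  -0.0164]
rot 1 [1.7985e+02 1.1000e-01 3.2000e-01] j6 59.356824307372264
rot -1 [-0.15 -0.2   0.07] j6 59.356824307372264
time_s: 13.3
tcp_pos: [0.4318, 0.2066, 0.1499]
eef_rot: [-150.6, 89.7, 34.9]
contact_force: [-0.7, -1.7, -0.7]
gripper_width: 0.0005
t 13.3 w [0.4318 0.2066 0.1499] bank [-108.7  114.5  149.9] F_bank [-0.86 -1.61 -0.72] w 0.0005
R bank cols tool x,y,z
 [[ 0.005  0.004 -1.   ]
 [ 0.003 -1.    -0.004]
 [-1.    -0.003 -0.005]]
step [ 0.0001  0.0046 -0.0336]
rot 1 [-179.77   -0.23   -0.41] j6 46.20604871085119
rot -1 [ 0.23 -0.26  0.15] j6 46.20604871085119
```

View pics/side5.png

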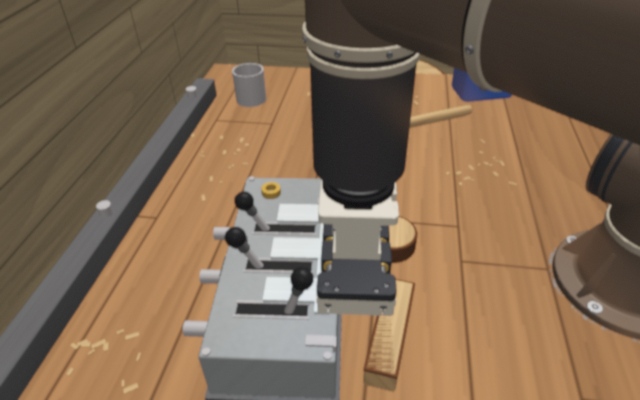

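The side view shows the right knob (245,201) and middle knob (236,237) both thrown. The left knob is still at the front, at (302,280). I'll try the left again.

```bash
python3 -m creep '[{"ax":0,"ay":0,"az":0,"tx":0,"ty":0.003,"tz":-0.015,"fingers":0.0},{"ax":0,"ay":0,"az":0,"tx":0,"ty":0.003,"tz":-0.03,"fingers":0.0},{"ax":0,"ay":0,"az":0,"tx":0,"ty":0.003,"tz":-0.038,"fingers":0.0},{"ax":0,"ay":0,"az":0,"tx":0,"ty":0.003,"tz":-0.044,"fingers":0.0},{"ax":0,"ay":0,"az":0,"tx":0,"ty":0.003,"tz":-0.044,"fingers":0.0}]'; python3 st.py -95 110 150|head -1;python3 -m creep '[{"ax":0,"ay":0,"az":0,"tx":0,"ty":0,"tz":-0.003,"fingers":0.0},{"ax":0,"ay":0,"az":0,"tx":0,"ty":0,"tz":-0.006,"fingers":0.0},{"ax":0,"ay":0,"az":0,"tx":0,"ty":0,"tz":-0.006,"fingers":0.0}]'; python3 st.py -75 110 150|head -1;
```

```text
time_s: 13.85
tcp_pos: [0.4748, 0.2019, 0.1482]
eef_rot: [47.1, 90.0, -127.8]
contact_force: [-0.8, 0.1, -0.4]
gripper_width: 0.0002
t 13.85 w [0.4748 0.2019 0.1482] bank [-66.3 105.9 148.2] F_bank [-0.82  0.17 -0.45] w 0.0002
time_s: 14.15
tcp_pos: [0.4799, 0.203, 0.1486]
eef_rot: [49.5, 90.0, -125.3]
contact_force: [-0.8, -0.3, 0.9]
gripper_width: 0.0009
t 14.15 w [0.4799 0.203  0.1486] bank [-61.1 106.4 148.6] F_bank [-0.86 -0.25  0.92] w 0.0009
```

```bash
python3 -m creep '[{"ax":0,"ay":0,"az":0,"tx":0,"ty":-0.002,"tz":-0.004,"fingers":0.0},{"ax":0,"ay":0,"az":0,"tx":0,"ty":-0.004,"tz":-0.008,"fingers":0.0},{"ax":0,"ay":0,"az":0,"tx":0,"ty":-0.004,"tz":-0.008,"fingers":0.0}]'; python3 st.py -75 110 150|head -1;
```

```text
time_s: 14.45
tcp_pos: [0.488, 0.2081, 0.1485]
eef_rot: [122.0, 90.0, -52.7]
contact_force: [-0.9, -0.4, -0.1]
gripper_width: 0.0006
t 14.45 w [0.488  0.2081 0.1485] bank [-52.6 110.8 148.5] F_bank [-0.96 -0.32 -0.13] w 0.0006
```

```bash
python3 -m creep '[{"ax":0,"ay":0,"az":0,"tx":0,"ty":0,"tz":-0.004,"fingers":0.0},{"ax":0,"ay":0,"az":0,"tx":0,"ty":0,"tz":-0.008,"fingers":0.0},{"ax":0,"ay":0,"az":0,"tx":0,"ty":0,"tz":-0.008,"fingers":0.0}]'; python3 st.py -75 110 150|head -1;
```

```text
time_s: 14.75
tcp_pos: [0.4962, 0.2088, 0.1486]
eef_rot: [-163.9, 90.0, 21.4]
contact_force: [-1.1, -0.1, 0.2]
gripper_width: 0.0001
t 14.75 w [0.4962 0.2088 0.1486] bank [-44.4 110.7 148.6] F_bank [-1.1  -0.04  0.24] w 0.0001
```

Free now.

```bash
python3 -m creep '[{"ax":0,"ay":0,"az":0,"tx":0,"ty":0,"tz":-0.008,"fingers":0.0},{"ax":0,"ay":0,"az":0,"tx":0,"ty":0,"tz":-0.016,"fingers":0.0},{"ax":0,"ay":0,"az":0,"tx":0,"ty":0,"tz":-0.024,"fingers":0.0},{"ax":0,"ay":0,"az":0,"tx":0,"ty":0,"tz":-0.032,"fingers":0.0}]'; python3 st.py -90 30 150|head -1;python3 -m creep '[{"ax":0,"ay":0,"az":0,"tx":0,"ty":0,"tz":-0.008,"fingers":0.0},{"ax":0,"ay":0,"az":0,"tx":0,"ty":0,"tz":-0.016,"fingers":0.0},{"ax":0,"ay":0,"az":0,"tx":0,"ty":0,"tz":-0.024,"fingers":0.0},{"ax":0,"ay":0,"az":0,"tx":0,"ty":0,"tz":-0.030,"fingers":0.0}]'; python3 st.py -90 30 150|head -1
```

```text
time_s: 15.15
tcp_pos: [0.5283, 0.2116, 0.1485]
eef_rot: [-164.8, 90.0, 20.4]
contact_force: [-1.6, -0.1, 0.0]
gripper_width: 0.0006
t 15.15 w [0.5283 0.2116 0.1485] bank [-12.2 110.6 148.5] F_bank [-1.61  0.01  0.05] w 0.0006
time_s: 15.55
tcp_pos: [0.5577, 0.2141, 0.1481]
eef_rot: [27.4, 89.9, -147.3]
contact_force: [-2.3, -0.6, -1.6]
gripper_width: 0.0007
t 15.55 w [0.5577 0.2141 0.1481] bank [ 17.4 110.4 148.1] F_bank [-2.33 -0.39 -1.56] w 0.0007
```

```bash
python3 -m creep '[{"ax":0,"ay":0,"az":0,"tx":0,"ty":0,"tz":-0.004,"fingers":0.0},{"ax":0,"ay":0,"az":0,"tx":0,"ty":0,"tz":-0.008,"fingers":0.0},{"ax":0,"ay":0,"az":0,"tx":0,"ty":0,"tz":-0.012,"fingers":0.0},{"ax":0,"ay":0,"az":0,"tx":0,"ty":0,"tz":-0.012,"fingers":0.0}]'; python3 st.py -90 30 150|head -1
```

```text
time_s: 15.95
tcp_pos: [0.5694, 0.2153, 0.1484]
eef_rot: [38.3, 90.0, -136.4]
contact_force: [-2.6, -1.1, -2.3]
gripper_width: 0.0003
t 15.95 w [0.5694 0.2153 0.1484] bank [ 29.1 110.5 148.4] F_bank [-2.73 -0.87 -2.29] w 0.0003
```

```bash
python3 -m creep '[{"ax":0,"ay":0,"az":0,"tx":0,"ty":0,"tz":-0.002,"fingers":0.0},{"ax":0,"ay":0,"az":0,"tx":0,"ty":0,"tz":-0.004,"fingers":0.0},{"ax":0,"ay":0,"az":0,"tx":0,"ty":0,"tz":-0.004,"fingers":0.0}]'; python3 st.py -90 30 150|head -1;python3 -m creep '[{"ax":0,"ay":0,"az":0,"tx":0,"ty":0,"tz":-0.002,"fingers":0.0},{"ax":0,"ay":0,"az":0,"tx":0,"ty":0,"tz":-0.004,"fingers":0.0},{"ax":0,"ay":0,"az":0,"tx":0,"ty":0,"tz":-0.004,"fingers":0.0}]'; python3 st.py -90 30 150|head -1
```

```text
time_s: 16.25
tcp_pos: [0.5723, 0.2155, 0.1479]
eef_rot: [13.6, 89.9, -161.2]
contact_force: [-4.8, -0.9, -4.2]
gripper_width: 0.0006
t 16.25 w [0.5723 0.2155 0.1479] bank [ 32.  110.3 147.9] F_bank [-4.87 -0.41 -4.21] w 0.0006
time_s: 16.55
tcp_pos: [0.5757, 0.2157, 0.1475]
eef_rot: [13.6, 89.8, -161.1]
contact_force: [-6.1, -0.8, -5.2]
gripper_width: 0.0005
t 16.55 w [0.5757 0.2157 0.1475] bank [ 35.5 110.3 147.5] F_bank [-6.17 -0.21 -5.23] w 0.0005
```

```bash
python3 -m creep '[{"ax":0,"ay":0,"az":0,"tx":0,"ty":0,"tz":0.03,"fingers":0.0},{"ax":0,"ay":0,"az":0,"tx":-0.02,"ty":0,"tz":0.06,"fingers":0.0},{"ax":0,"ay":0,"az":0,"tx":-0.06,"ty":0,"tz":0.08,"fingers":0.0},{"ax":0,"ay":0,"az":0,"tx":-0.1,"ty":0.02,"tz":0.1,"fingers":0.0},{"ax":0,"ay":0,"az":0,"tx":-0.1,"ty":0.065,"tz":0.1,"fingers":0.0}]'; python3 -m creep '[{"ax":0,"ay":0,"az":0,"tx":0,"ty":0.045,"tz":0,"fingers":0.0},{"ax":0,"ay":0,"az":0,"tx":0,"ty":0.09,"tz":0,"fingers":0.0},{"ax":0,"ay":0,"az":0,"tx":0,"ty":0.135,"tz":0,"fingers":0.0},{"ax":0,"ay":0,"az":0,"tx":0,"ty":0.18,"tz":0,"fingers":0.0},{"ax":0,"ay":0,"az":0,"tx":0,"ty":0.225,"tz":0,"fingers":0.0}]'; python3 st.py -65 -230 240
```

```text
time_s: 17.05
tcp_pos: [0.4862, 0.145, 0.256]
eef_rot: [-158.2, 89.2, 27.4]
contact_force: [1.7, 0.4, 0.8]
gripper_width: 0.0007
time_s: 17.55
tcp_pos: [0.5057, -0.0837, 0.2503]
eef_rot: [172.8, 89.7, -1.9]
contact_force: [1.1, -0.2, -0.3]
gripper_width: 0.0005
t 17.55 w [ 0.5057 -0.0837  0.2503] bank [ -61.8 -181.5  250.3] F_bank [ 1.11 -0.32 -0.31] w 0.0005
R bank cols tool x,y,z
 [[ 0.005  0.001 -1.   ]
 [-0.001 -1.    -0.001]
 [-1.     0.001 -0.005]]
step [0.0103 0.0485 0.0032]
rot 1 [-1.7997e+02  6.0000e-02 -4.5000e-01] j6 82.66688472392424
rot -1 [ 0.03 -0.29 -0.04] j6 82.66688472392424
```

```bash
python3 -m creep '[{"ax":0,"ay":0,"az":0,"tx":0,"ty":0.045,"tz":0.003,"fingers":0.0},{"ax":0,"ay":0,"az":0,"tx":0,"ty":0.048,"tz":0.003,"fingers":0.0},{"ax":0,"ay":0,"az":0,"tx":0,"ty":0.048,"tz":0.003,"fingers":0.0}]'; python3 st.py -65 -230 135; python3 - <<'E'
from plant import viewer
from h import *
c={}
for n in("scene","side"):
    c[n]=viewer.capture(n); cv2.imwrite(f"pics/{n}6.png",c[n]["pixels"])
E
```

```text
time_s: 17.85
tcp_pos: [0.5066, -0.1313, 0.2494]
eef_rot: [164.6, 89.8, -10.3]
contact_force: [0.1, 0.8, 0.5]
gripper_width: 0.0005
t 17.85 w [ 0.5066 -0.1313  0.2494] bank [ -65.4 -228.9  249.4] F_bank [0.15 0.78 0.47] w 0.0005
R bank cols tool x,y,z
 [[ 0.003 -0.003 -1.   ]
 [-0.001 -1.     0.003]
 [-1.     0.001 -0.003]]
step [ 0.1144  0.001  -0.    ]
rot 1 [ 1.7984e+02 -7.0000e-02  2.4000e-01] j6 88.10844500012841
rot -1 [-0.16 -0.16 -0.04] j6 88.10844500012841
```

View pics/side6.png

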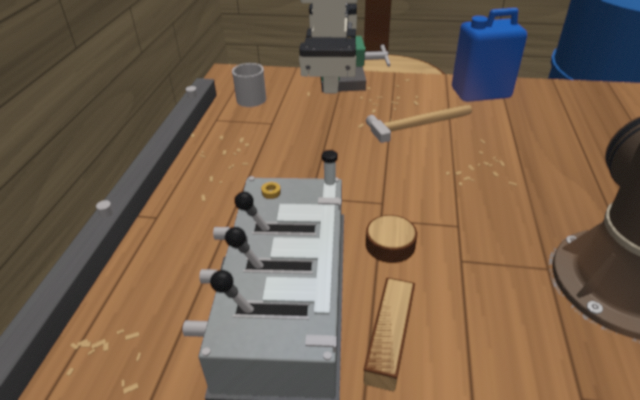

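View pics/scene6.png

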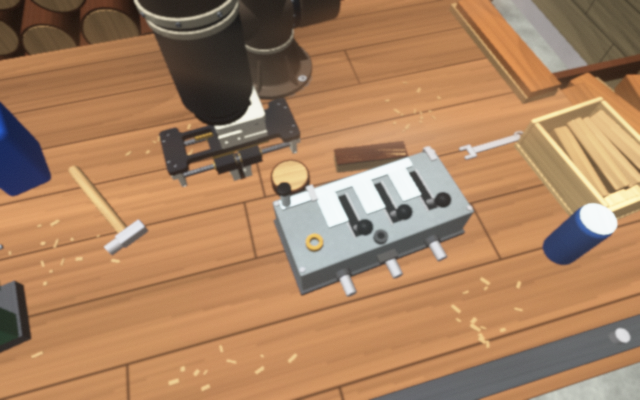

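Both views show all three levers leaning away, with knobs at side (245,201), (236,237), (222,281) and scene (363,228), (402,212), (442,199). The post is still out and the bystanders haven't moved. I'll check the lever angles, then go down beside the post.

```bash
python3 - <<'E'
from fit import *
p=np.load("bank.npy")
im={n:cv2.imread(f"pics/{n}6.png") for n in c}
obs={"scene":[(442,199),(402,212),(363,228)],"side":[(222,281),(236,237),(245,201)]}
for i,y in enumerate((.11,.03,-.05)):
    best=[]
    uv=[obs[n][i] for n in c]
    x,e=tri([c[n] for n in c],uv); d=x-[p[0],p[1],0]; a=p[2]
    bx=d[0]*np.cos(a)+d[1]*np.sin(a)
    print(y,"bank x",round(bx,4),"z",x[2].round(4),"theta",round(.45+np.arcsin(bx/.135),3),round(e,4))
    for th in (.8,.86,.93): print("  ",th,[proj(c[n],W(p,(.135*np.sin(th-.45),y,.035+.135*np.cos(th-.45)))).round(1) for n in c])
E
python3 -m creep '[{"ax":0,"ay":0,"az":0,"tx":0.045,"ty":0.001,"tz":0,"fingers":0.0},{"ax":0,"ay":0,"az":0,"tx":0.085,"ty":0.001,"tz":0,"fingers":0.0},{"ax":0,"ay":0,"az":0,"tx":0.114,"ty":0.001,"tz":0,"fingers":0.0},{"ax":0,"ay":0,"az":0,"tx":0.114,"ty":-0.008,"tz":0,"fingers":0.0}]'; python3 st.py -65 -230 135
```

```text
0.11 bank x 0.0581 z 0.1534 theta 0.895 0.0008
   0.8 [array([440.2, 191.9]), array([230.7, 276.6])]
   0.86 [array([441.8, 195.9]), array([225.2, 278. ])]
   0.93 [array([443.5, 200.7]), array([219., 280.])]
0.03 bank x 0.0558 z 0.1524 theta 0.876 0.001
   0.8 [array([401.9, 205.2]), array([242.1, 233.1])]
   0.86 [array([403.5, 209.3]), array([237. , 234.6])]
   0.93 [array([405.2, 214.2]), array([231.3, 236.5])]
-0.05 bank x 0.0584 z 0.1506 theta 0.897 0.0004
   0.8 [array([362.1, 219. ]), array([251.6, 196.6])]
   0.86 [array([363.6, 223.3]), array([246.9, 198.1])]
   0.93 [array([365.4, 228.2]), array([241.6, 200. ])]
time_s: 18.35
tcp_pos: [0.5027, -0.1208, 0.1312]
eef_rot: [-3.2, 89.6, -177.9]
contact_force: [-0.4, 0.8, 0.3]
gripper_width: 0.0005
t 18.35 w [ 0.5027 -0.1208  0.1312] bank [ -68.3 -218.1  131.2] F_bank [-0.35  0.81  0.29] w 0.0005
R bank cols tool x,y,z
 [[-0.006  0.001 -1.   ]
 [ 0.    -1.    -0.001]
 [-1.    -0.     0.006]]
step [-0.0038  0.0119 -0.0033]
rot 1 [-1.7997e+02 -3.0000e-02  5.6000e-01] j6 87.12091262844723
rot -1 [0.03 0.35 0.02] j6 87.12091262844723
```

```bash
python3 -m creep '[{"ax":0,"ay":0,"az":0,"tx":-0.003,"ty":-0.006,"tz":-0.003,"fingers":0.0},{"ax":0,"ay":0,"az":0,"tx":-0.003,"ty":-0.012,"tz":-0.003,"fingers":0.0},{"ax":0,"ay":0,"az":0,"tx":-0.003,"ty":-0.018,"tz":-0.003,"fingers":0.0},{"ax":0,"ay":0,"az":0,"tx":-0.003,"ty":-0.022,"tz":-0.003,"fingers":0.0},{"ax":0,"ay":0,"az":0,"tx":-0.003,"ty":-0.022,"tz":-0.003,"fingers":0.0}]'; python3 st.py -65 -165 135|head -1;python3 -m creep '[{"ax":0,"ay":0,"az":0,"tx":0,"ty":-0.004,"tz":0,"fingers":0.0},{"ax":0,"ay":0,"az":0,"tx":0,"ty":-0.008,"tz":0,"fingers":0.0},{"ax":0,"ay":0,"az":0,"tx":0,"ty":-0.008,"tz":0,"fingers":0.0}]'; python3 st.py -65 -165 135|head -1;
```

```text
time_s: 18.85
tcp_pos: [0.5062, -0.0992, 0.1383]
eef_rot: [-175.3, 89.9, 10.0]
contact_force: [-1.3, 0.4, 0.6]
gripper_width: 0.0006
t 18.85 w [ 0.5062 -0.0992  0.1383] bank [ -62.8 -196.8  138.3] F_bank [-1.27  0.49  0.58] w 0.0006
time_s: 19.15
tcp_pos: [0.5052, -0.0918, 0.1377]
eef_rot: [128.1, 90.0, -46.6]
contact_force: [0.5, -1.5, 1.7]
gripper_width: 0.0007
t 19.15 w [ 0.5052 -0.0918  0.1377] bank [ -63.1 -189.4  137.7] F_bank [ 0.32 -1.53  1.7 ] w 0.0007
```

```bash
python3 -m creep '[{"ax":0,"ay":0,"az":0,"tx":0,"ty":-0.004,"tz":0,"fingers":0.0},{"ax":0,"ay":0,"az":0,"tx":0,"ty":-0.008,"tz":0,"fingers":0.0},{"ax":0,"ay":0,"az":0,"tx":0,"ty":-0.008,"tz":0,"fingers":0.0}]'; python3 st.py -65 -165 135|head -1;
```

```text
time_s: 19.45
tcp_pos: [0.5044, -0.0835, 0.1377]
eef_rot: [-167.6, 90.0, 17.7]
contact_force: [0.6, -1.4, 2.3]
gripper_width: 0.0003
t 19.45 w [ 0.5044 -0.0835  0.1377] bank [ -63.2 -181.1  137.7] F_bank [ 0.45 -1.48  2.33] w 0.0003
```

```bash
python3 -m creep '[{"ax":0,"ay":0,"az":0,"tx":0,"ty":-0.004,"tz":0,"fingers":0.0},{"ax":0,"ay":0,"az":0,"tx":0,"ty":-0.008,"tz":0,"fingers":0.0},{"ax":0,"ay":0,"az":0,"tx":0,"ty":-0.008,"tz":0,"fingers":0.0}]'; python3 st.py -65 -165 135|head -1;python3 - <<'E'
from plant import viewer
import cv2
c=viewer.capture("side"); cv2.imwrite("pics/side7.png",cv2.resize(c["pixels"][100:340,200:440],None,fx=2.4,fy=2.4))
E
```

```text
time_s: 19.75
tcp_pos: [0.5036, -0.0754, 0.1376]
eef_rot: [-105.0, 90.0, 80.3]
contact_force: [0.2, -1.7, 1.6]
gripper_width: 0.0004
t 19.75 w [ 0.5036 -0.0754  0.1376] bank [ -63.2 -172.9  137.6] F_bank [-0.01 -1.75  1.6 ] w 0.0004
```

View pics/side7.png

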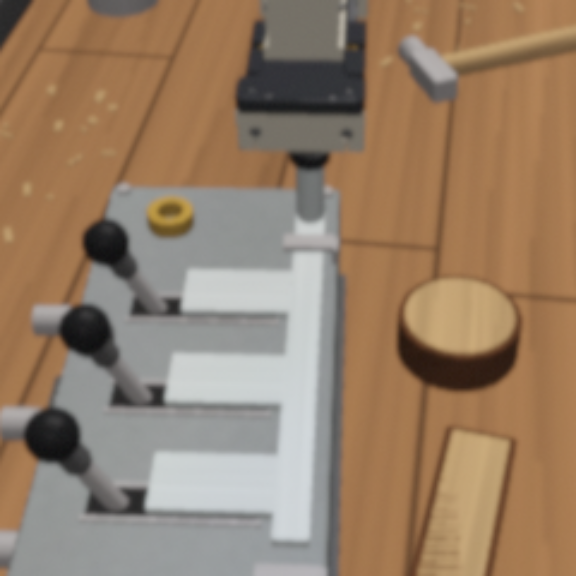

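The picture shows the teeth moving across the slots behind the thrown levers, with the finger behind the post at (310,180). I'll keep going.

```bash
python3 -m creep '[{"ax":0,"ay":0,"az":0,"tx":0,"ty":-0.004,"tz":0,"fingers":0.0},{"ax":0,"ay":0,"az":0,"tx":0,"ty":-0.008,"tz":0,"fingers":0.0},{"ax":0,"ay":0,"az":0,"tx":0,"ty":-0.008,"tz":0,"fingers":0.0}]'; python3 st.py -65 -165 135|head -1;python3 -m creep '[{"ax":0,"ay":0,"az":0,"tx":0,"ty":-0.003,"tz":0,"fingers":0.0},{"ax":0,"ay":0,"az":0,"tx":0,"ty":-0.005,"tz":0,"fingers":0.0},{"ax":0,"ay":0,"az":0,"tx":0,"ty":-0.005,"tz":0,"fingers":0.0}]'; python3 st.py -65 -165 135|head -1
```

```text
time_s: 20.1
tcp_pos: [0.5028, -0.0674, 0.1375]
eef_rot: [-77.9, 90.0, 107.4]
contact_force: [-0.3, -1.0, 0.7]
gripper_width: 0.0007
t 20.1 w [ 0.5028 -0.0674  0.1375] bank [ -63.2 -164.9  137.5] F_bank [-0.36 -0.98  0.75] w 0.0007
time_s: 20.4
tcp_pos: [0.5023, -0.0627, 0.1375]
eef_rot: [-37.5, 90.0, 147.8]
contact_force: [-0.7, -1.6, 0.6]
gripper_width: 0.0005
t 20.4 w [ 0.5023 -0.0627  0.1375] bank [ -63.3 -160.2  137.5] F_bank [-0.88 -1.52  0.57] w 0.0005
```

```bash
python3 -m creep '[{"ax":0,"ay":0,"az":0,"tx":0,"ty":-0.002,"tz":0,"fingers":0.0},{"ax":0,"ay":0,"az":0,"tx":0,"ty":-0.003,"tz":0,"fingers":0.0},{"ax":0,"ay":0,"az":0,"tx":0,"ty":-0.003,"tz":0,"fingers":0.0}]'; python3 st.py -65 -165 135|head -1
```

```text
time_s: 20.7
tcp_pos: [0.5021, -0.0598, 0.1375]
eef_rot: [-17.8, 90.0, 167.4]
contact_force: [-0.9, -2.1, 1.7]
gripper_width: 0.0005
t 20.7 w [ 0.5021 -0.0598  0.1375] bank [ -63.2 -157.3  137.5] F_bank [-1.11 -2.03  1.74] w 0.0005
```

```bash
python3 -m creep '[{"ax":0,"ay":0,"az":0,"tx":0,"ty":-0.002,"tz":0,"fingers":0.0},{"ax":0,"ay":0,"az":0,"tx":0,"ty":-0.003,"tz":0,"fingers":0.0},{"ax":0,"ay":0,"az":0,"tx":0,"ty":-0.003,"tz":0,"fingers":0.0}]'; python3 st.py -65 -165 135|head -1; python3 -m creep '[{"ax":0,"ay":0,"az":0,"tx":0,"ty":-0.001,"tz":0,"fingers":0.0},{"ax":0,"ay":0,"az":0,"tx":0,"ty":-0.002,"tz":0,"fingers":0.0},{"ax":0,"ay":0,"az":0,"tx":0,"ty":-0.002,"tz":0,"fingers":0.0}]'; python3 st.py -65 -165 135|head -1
```

```text
time_s: 21.0
tcp_pos: [0.5018, -0.0569, 0.1375]
eef_rot: [22.6, 90.0, -152.1]
contact_force: [-0.7, -3.3, 1.0]
gripper_width: 0.0003
t 21.0 w [ 0.5018 -0.0569  0.1375] bank [ -63.3 -154.4  137.5] F_bank [-1.01 -3.18  1.03] w 0.0003
time_s: 21.3
tcp_pos: [0.5016, -0.0553, 0.1376]
eef_rot: [59.1, 90.0, -115.6]
contact_force: [-0.4, -5.8, 1.0]
gripper_width: 0.0006
t 21.3 w [ 0.5016 -0.0553  0.1376] bank [ -63.3 -152.8  137.6] F_bank [-0.9  -5.79  1.02] w 0.0006
```

```bash
python3 -m creep '[{"ax":0,"ay":0,"az":0,"tx":0,"ty":-0.001,"tz":0,"fingers":0.0},{"ax":0,"ay":0,"az":0,"tx":0,"ty":-0.002,"tz":0,"fingers":0.0},{"ax":0,"ay":0,"az":0,"tx":0,"ty":-0.002,"tz":0,"fingers":0.0}]'; python3 st.py -65 -165 135|head -1
```

```text
time_s: 21.6
tcp_pos: [0.5014, -0.0538, 0.1376]
eef_rot: [67.5, 89.9, -107.2]
contact_force: [1.6, -8.8, 1.3]
gripper_width: 0.0003
t 21.6 w [ 0.5014 -0.0538  0.1376] bank [ -63.4 -151.2  137.6] F_bank [ 0.75 -8.89  1.33] w 0.0003
```

It is now pressing into the sprung stop, with the force rising about 2 N per mm to 9 N. I'll let go and check.

```bash
python3 -m creep '[{"ax":0,"ay":0,"az":0,"tx":0,"ty":0.02,"tz":0,"fingers":0.0},{"ax":0,"ay":0,"az":0,"tx":0,"ty":0.06,"tz":0,"fingers":0.0},{"ax":0,"ay":0,"az":0,"tx":-0.04,"ty":0.08,"tz":0,"fingers":0.0},{"ax":0,"ay":0,"az":0,"tx":-0.08,"ty":0.1,"tz":0,"fingers":0.0},{"ax":0,"ay":0,"az":0,"tx":-0.12,"ty":0.12,"tz":0,"fingers":0.0}]'; python3 -m creep '[{"ax":0,"ay":0,"az":0,"tx":0,"ty":0.04,"tz":0,"fingers":0.0},{"ax":0,"ay":0,"az":0,"tx":0,"ty":0.04,"tz":0,"fingers":0.0}]'; python3 - <<'E'
from plant import viewer
from h import *
for n in("scene","side"):
    c=viewer.capture(n); cv2.imwrite(f"pics/{n}8.png",c["pixels"])
    x0,y0,x1,y1=(260,130,480,300) if n=="scene" else (180,140,420,400); k=3 if n=="scene" else 2.2
    cv2.imwrite(f"pics/{n}8z.png",cv2.resize(c["pixels"][y0:y1,x0:x1],None,fx=k,fy=k,interpolation=cv2.INTER_CUBIC))
E
```

```text
time_s: 22.1
tcp_pos: [0.5127, -0.1728, 0.2588]
eef_rot: [-100.9, 90.0, 84.4]
contact_force: [1.6, 0.6, -0.5]
gripper_width: 0.0007
time_s: 22.3
tcp_pos: [0.5173, -0.2147, 0.2586]
eef_rot: [177.4, 89.8, 2.5]
contact_force: [0.6, -0.8, -1.2]
gripper_width: 0.0002
```

View pics/side8z.png

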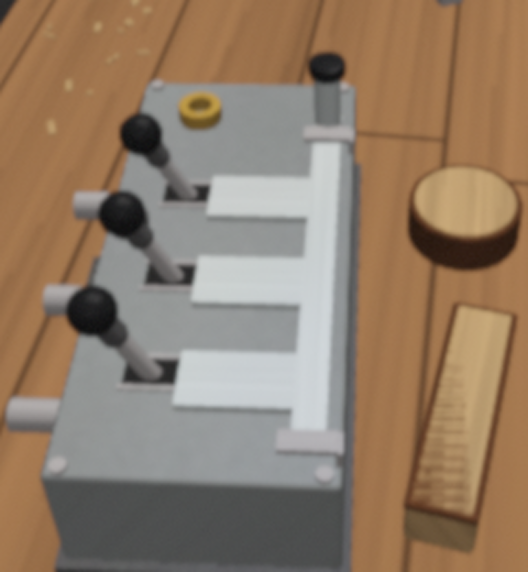

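View pics/scene8z.png

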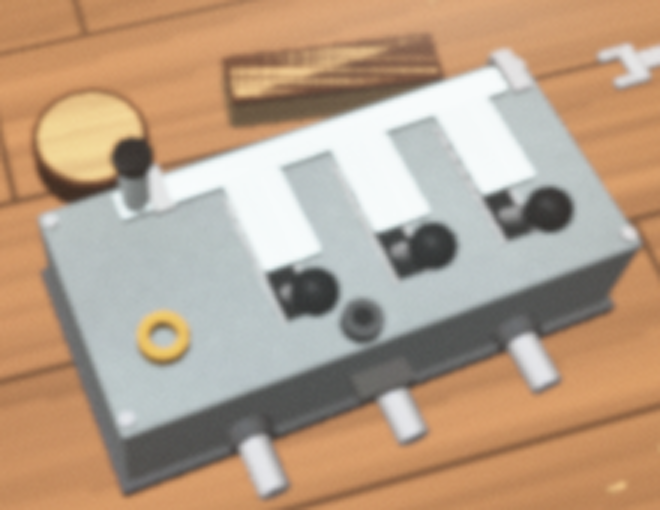

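The close-ups show every tooth lying behind its thrown lever. The cap is now at scene zoom (133,157) and side zoom (327,67). The nut, collar, disc and wood are where they were. I'll measure the bar travel.

```bash
python3 - <<'E'
from fit import *
p=np.load("bank.npy")
def cc(n,im,box):
    x0,y0,x1,y1=box; m=(im[y0:y1,x0:x1].max(2)<75).astype(np.uint8)
    k,l,s,ce=cv2.connectedComponentsWithStats(m); i=1+s[1:,4].argmax(); return ce[i]+[x0,y0],s[i]
a=cv2.imread("pics/scene0.png");b=cv2.imread("pics/scene8.png");d=cv2.imread("pics/side0.png");e=cv2.imread("pics/side8.png")
S0,s0=cc(0,a,(274,180,296,200)); S1,s1=cc(0,b,(294,172,314,192)); D0,t0=cc(0,d,(318,146,342,166)); D1,t1=cc(0,e,(317,160,341,180))
print(S0,s0,S1,s1,D0,t0,D1,t1)
x0,_=tri([c["scene"],c["side"]],[S0,D0]); x1,_=tri([c["scene"],c["side"]],[S1,D1])
print(x0,x1,x1-x0,np.linalg.norm((x1-x0)[:2]))
yb=lambda x:-(x[0]-p[0])*np.sin(p[2])+(x[1]-p[1])*np.cos(p[2])
print("travel abs",yb(x0)+.165,yb(x1)+.165)
E
python3 st.py|head -1
```

```text
[283.57792208 189.64935065] [  0   3  22  13 154] [303.99056604 182.29245283] [  5   5  11  12 106] [329.0125 156.3875] [  4   5  15  12 160] [328.06857143 170.84571429] [  4   5  15  13 175]
[ 0.5011605  -0.06511095  0.15966319] [ 0.49657737 -0.02385704  0.16051892] [-0.00458313  0.0412539   0.00085573] 0.04150770606026288
travel abs 0.0025217967056269663 0.04402254100348847
t 22.4 w [ 0.5162 -0.2125  0.257 ] bank [ -63.3 -310.6  257. ] F_bank [ 0.25  0.62 -0.4 ] w 0.0006
```

```bash
python3 -c "
from plant import r,order
print(order.close_job())"
```

```text
the job is handed in; nothing more can be done
None
```

The saw is locked off: all three levers are thrown away from the robot and the locking bar is home. I handed the job in at about 22 s, with the arm clear of everything. The hand-in gives no verdict.

- **Levers:** The left one was blocked at first, climbing to about 8 N along the throw (11 N counting the upward drag), so I left it. The order that worked was middle, right, left. Each was pressed into its sprung stop with no more than about 9 N. Measured in the images afterwards, the angles were about 0.90 (left), 0.88 (middle) and 0.90 (right). The required rest is 0.86 or more. The camera error is around 0.02, so the middle lever's margin is thin on the images alone.
- **Bar:** I pushed it until the force rose at roughly 2 N per mm to about 9 N, which is the sprung stop, then let go. The measured travel is 44 mm, give or take 2 mm, against 43 mm for home. The image margin is thin here too, but the force rise shows it reached the stop. The last pictures show each tooth behind its lever.
- **Bystanders:** The nut, collar, wood and log disc looked unmoved in the last pictures.

No check failed. The lever pictures from before and after the bar was pushed agree.

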